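Fold back the bench cupboard's bifold door and stow the instrument case

ROBOT

A 6-joint arm with a two-finger parallel gripper is mounted at the origin on the work surface. World frame = base frame: x ahead of the robot, y to its left, z up, the work surface at z = 0. Lengths are in m, angles in rad, forces in N, time in s.
With the tool pointing down it reaches from about 0.35 to 1 m from the base axis. Payload 7.1 kg.
Tool frame: the origin (TCP) lies at the very end of the fingers, on their centre line; the grasp point (between the pads) lies 19 mm behind it (r.grip_point_offset is the distance from the TCP to the grasp point, in m); z points along the fingers, y is the direction in which the jaws open and shut (so a half turn about z gives the same grasp; the last joint's range is limited). The gripper opens to 85 mm and grips with 20 to 120 N. Pads are 22 mm wide; open, the fingers measure 114 mm over their backs; the gripper's body (76 mm by 85 mm) begins 54 mm behind the grasp point. The pads swing forward as they close: fully open they stand 13 mm farther back than shut.
Start: joints at [-1.254, 0.423, 1.63, -0, 1.089, -0.019], TCP at [0.206, -0.59, 0.231] pointing down, gripper open.
Joint ranges: [-3, 3], [-0.9, 2.11], [0.09, 2.58], [-1.31, 4.45], [0.11, 2.69], [-2.54, 2.54]. Speed limits (rad/s): [2.39, 2.39, 3.01, 3.14, 3.14, 3.14].

INTERFACE

Orientations are given as a rotation vector (axis times angle).
In Python, from bench import sensors, eyes, r gives the robot as it stands. The module is installed in compiled form; this text tells all that it offers.
- The arm moves only by the shell command python3 -m jog 'ROWS' [FORCE]. ROWS is text: rows parted by semicolons, each of 7 numbers parted by spaces: the shift along the tool's x, y, z in units of 0.02 m (1.0 is 0.02 m), then the turn, a rotation vector about the tool's x, y, z in units of 5 degrees (1.0 is 5 degrees), then the opening, from 0 (shut) to 1 (fully open). In form: dx dy dz ax ay az hand; .... A call has 1 to 10 rows; each row shifts and turns the commanded pose from where the row before left it, along the tool's axes as they then stand; what a row does not reach is not made up. A row lasts 1/8 s, in which the tool goes at most 62.5 mm and 10.7 degrees, less where a joint would pass 70% of its speed; a pose out of reach is approached as far as the arm can. A call with a number of a shift or a turn outside -1 to 1 is refused whole. A call with a gripper value outside its range is refused whole. The fingers move at their own pace and stop on an object; FORCE is the grip in N (left out, the last holds). Time passes only in rows, so rows that do not move let the fingers close. It gives the time, the measured TCP pose, the force and the opening at its end, in the units of the state.
- sensors.sense(): the state, without advancing time (a new reading comes with each control period).
- eyes.get_image(name): name is "scene" or "top" or "wrist"; returns a dict with "image" (400x640x3 uint8, red, green, blue), "vertical_fov" (degrees; the focal length in pixels is half the picture's height over the tangent of half this angle, whatever the lens; pixels are square), "cx", "cy" (the principal point, pixels), "position" and "rotation" of the camera in the world; the wrist camera has in their place "hand_eye" (4x4, takes a point from camera to tool coordinates, whose origin is the TCP and whose axes are the flange's). Camera axes: x right, y down, z forward; pixel columns grow to the right and rows downward; lengths in m; the calibration is good to about 2 mm. A picture is of the moment at which its call begins: read the wrist's pose just before it. There is no depth.
- r.close_job(): hands the job in, once; it reports no verdict.
The state is a dict: "time": time; "qpos": joint angles; "qd": joint speeds; "joint_efforts": joint torques, N m; "eef_pos": TCP position; "orientation": TCP orientation; "ft_force": force on the tool from outside, world axes, zero at the start; "wrist_torque": the same for the moment, N m; "grip_width": finger opening in m.
Only numpy, scipy, OpenCV 4.12 (cv2) and the standard library are available. Lean on these libraries where they do the work, as an engineer would, in place of code of your own. Each camera call takes 0.05 s, during which the arm holds its last target.

TASK

Push the cupboard's half-open bifold door at its fold hinge until both panels are folded right back at the left jamb, and leave it so. Then draw the wooden instrument case out of the dust hood by its plain end, lay it down on the leather mat and let go; pick it up off the mat again by its pull, and slide it plain end first through the doorway until it lies flat against the cupboard's rear wall with the pull towards the doorway. Do not shift or upset the other things on the bench.

Things in the scene. Friction and masses are not known exactly. Their poses are not given: they have to be found in the camera images.
- cupboard: Low fixed bench cupboard, no floor, wooden walls, clear roof. Origin: bench level, middle of the doorway, on the door line; x points into it, away from the robot, y to the left jamb, z up. Doorway 210 mm wide; side walls 12 mm thick from x = 0. Rear wall's inner face at x = 163 mm. Roof from x = 10 to 173 mm, underside 62 and top 70 mm above the bench.
- door_a (a joint): Angle (rad) of the left panel from the door line: 0 shut, both panels flat across the doorway; 1.45 (stop) folded right back, both standing out from the left jamb towards the robot. The right panel follows, its free edge running along the door line to the left. Panels 100 mm wide, 8 thick, 4 to 64 mm above the bench. Stiff hinges (1 to 3 N at the fold); stays where left.
- fold (a point): Point on the axis of the upright steel hinge barrel joining the panels, 90 mm above the bench. Barrel 18 mm in diameter, free above the panels from 64 to 100 mm above the bench. As door_a grows it moves on a circle of 100 mm radius about point jamb, from the door line out towards the robot, then to the left.
- jamb (a point): Upright axis of the left panel's hinge at the left jamb (0, 100 mm in the cupboard's frame), point 66 mm above the bench. Fixed to the cupboard. Folded back, the door takes up the leftmost 35 mm of the doorway.
- case_mid (a point): Centre of the box of the loose wooden case, 22 mm above its underside. Box 125 mm long (x, towards the plain end), 48 wide (y), 44 high (z up); the pull is on the -x end; 155 mm long in all, 0.2 to 0.35 kg. At the start it lies on the bench, pull in the dust hood, 62 to 78 mm of the plain end sticking out.
- pull: Pull of the case, a wooden block 30 mm long (x of the case), 18 mm wide (y), 32 mm high on the end of the box. Origin at its centre, 77.5 mm from the middle of the box and 20 mm above the case's underside; axes as the case's. Rigidly part of the case.
- hood: White dust hood, open at the front, fixed. Origin at bench level in the middle of its mouth, x pointing into the hood (away from the robot), z up. Inner width 62 mm, outer 74 mm, 118 mm deep (rear wall's inner face at x = 110 mm), roof underside 62 mm and clear roof's top 68 mm above the bench; no floor.
- mat: Brown leather mat fixed to the bench, 130 mm (x) by 190 mm (y), 3 mm thick, origin at bench level in its middle.
- jar: Bystander: glass jar, 56 mm in diameter, 65 mm high, upright; origin at its foot.
- bottle: Bystander: small amber bottle, 40 mm in diameter, 85 mm high, upright; origin at its foot.
- loupe: Bystander: black eye loupe, 42 mm in diameter, 40 mm high; origin at its foot.
- dish: Bystander: covered glass dish, 72 mm in diameter, 22 mm high; origin at its foot.
- screwdriver: Bystander: screwdriver 150 mm long lying on the bench along its x.
- brush: Bystander: brush 150 mm long lying on the bench along its x.
Not all that is in view belongs to the job. There is more than one size of the mat; the job needs the smaller.

How it is judged:
By the outcome, as a careful person would: the job done as asked, in the order asked, and still so for the second after the job is handed in, with the robot touching nothing.
It also fails if it takes over 72 s, if anything falls off the work surface, if the arm or the gripper's body presses on something with over 40 N, if the wrist force passes 120 N, or if a joint passes its speed limit or range.

## Working session

There is one attempt and no reset: what is moved stays moved. The work goes in short steps, Python scripts to look and compute and a shell command to move; the robot and the scene stay as the last step left them, time stands still between calls to the robot, and variables do not carry over. Pictures are saved under pics/ and viewed, and the job is handed in when it is done.

```bash
mkdir -p pics; cat > h.py <<'E'
import numpy as np, cv2
from scipy.spatial.transform import Rotation as R
from bench import sensors, eyes, r
def cam(name):
    s=sensors.sense(); d=eyes.get_image(name)
    f=200/np.tan(np.radians(d["vertical_fov"])/2)
    if name=="wrist":
        T=np.eye(4);T[:3,:3]=R.from_rotvec(s["orientation"]).as_matrix();T[:3,3]=s["eef_pos"]
        M=T@np.array(d["hand_eye"]);P,Q=M[:3,3],M[:3,:3]
    else:
        P=np.array(d["position"]);Q=np.array(d["rotation"])
        if Q.shape!=(3,3): Q=R.from_rotvec(Q).as_matrix()
    return dict(im=d["image"],f=f,cx=d["cx"],cy=d["cy"],P=P,Q=Q)
def ray(c,u,v):
    d=c["Q"]@np.array([(u-c["cx"])/c["f"],(v-c["cy"])/c["f"],1]);return c["P"],d/np.linalg.norm(d)
def onz(c,u,v,z):
    p,d=ray(c,u,v);return p+d*(z-p[2])/d[2]
def proj(c,X):
    x=c["Q"].T@(np.array(X)-c["P"]);return c["cx"]+c["f"]*x[0]/x[2],c["cy"]+c["f"]*x[1]/x[2]
def save(c,n): cv2.imwrite("pics/"+n+".png",c["im"][:,:,::-1])
import pickle
E
python3 - <<'E'
from h import *
for n in("scene","top","wrist"):
    c=cam(n);save(c,n+"0");pickle.dump(c,open(n+"0.pkl","wb"));print(n,c["f"],c["cx"],c["cy"],c["P"],c["Q"].round(3).tolist())
print(sensors.sense())
E
```

```text
scene 374.45848489713745 321.0048223955347 201.8771636452366 [ 1.13115174 -0.19994452  0.89796174] [[0.297, 0.733, -0.612], [0.955, -0.24, 0.176], [-0.017, -0.636, -0.771]]
top 371.9466956977928 323.0157605166084 197.09127993452842 [ 0.34269327 -0.01137211  1.0954578 ] [[-0.018, -0.993, 0.113], [-1.0, 0.016, -0.011], [0.009, -0.113, -0.994]]
wrist 291.5178034391234 322.86998320544274 194.3288770234008 [ 0.27785352 -0.5644462   0.3738036 ] [[0.329, -0.9, -0.285], [-0.944, -0.314, -0.097], [-0.002, 0.301, -0.954]]
{'time': 0.15, 'qpos': array([-1.25399998e+00,  4.23704925e-01,  1.63051487e+00, -2.63254461e-05,
        1.08860442e+00, -1.90240938e-02]), 'qd': array([ 0.00087968, -0.00093076, -0.00324156,  0.00072621, -0.00156693,
       -0.00048977]), 'joint_efforts': array([-7.50716645e-04, -5.57769299e+01, -2.82016343e+01, -1.76010349e-05,
        4.83065407e-03,  3.34145895e-06]), 'eef_pos': array([ 0.20583362, -0.58967544,  0.23069936]), 'orientation': array([-3.09620920e+00, -5.24846221e-01,  3.23057086e-04]), 'ft_force': array([0.46439246, 0.00781669, 0.44848425]), 'wrist_torque': array([ 0.04010233, -0.03730206, -0.03063528]), 'grip_width': 0.0855729544823589}
```

View pics/scene0.png

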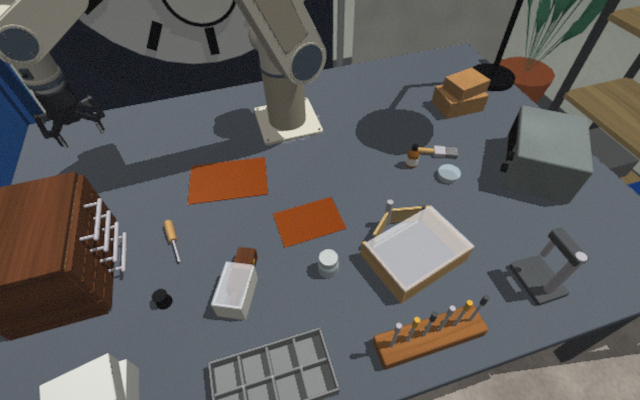

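View pics/top0.png

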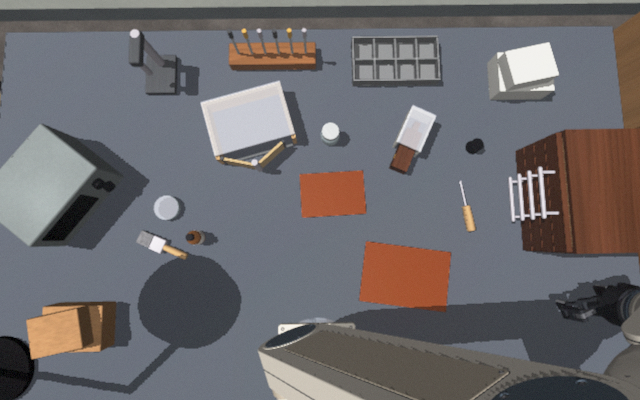

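View pics/wrist0.png

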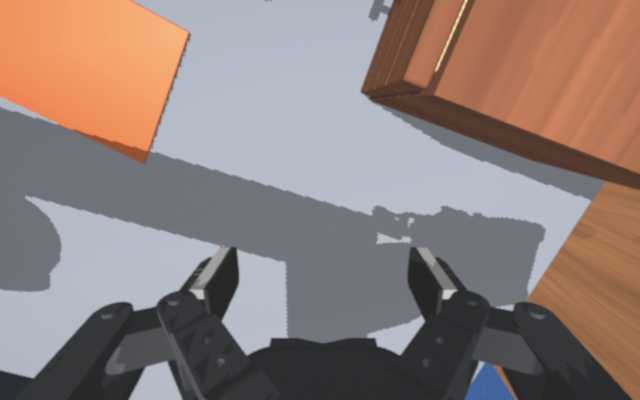

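The top view shows the cupboard at about (250,120) with the fold at (255,163), the hood at (415,130), the case end at (404,158), the small mat at (333,193), the jar at (330,132) and the screwdriver at (467,208). I'll zoom in for accurate corners.

```bash
python3 - <<'E'
import cv2
t=cv2.imread("pics/top0.png");s=cv2.imread("pics/scene0.png")
cv2.imwrite("pics/z1.png",cv2.resize(t[70:220,190:340],(600,600),interpolation=cv2.INTER_CUBIC))
cv2.imwrite("pics/z2.png",cv2.resize(t[90:190,370:490],(720,600),interpolation=cv2.INTER_CUBIC))
cv2.imwrite("pics/z3.png",cv2.resize(s[190:310,350:490],(700,600),interpolation=cv2.INTER_CUBIC))
cv2.imwrite("pics/z4.png",cv2.resize(s[190:350,190:350],(600,600),interpolation=cv2.INTER_CUBIC))
E
```

```text
(no output)
```

View pics/z1.png

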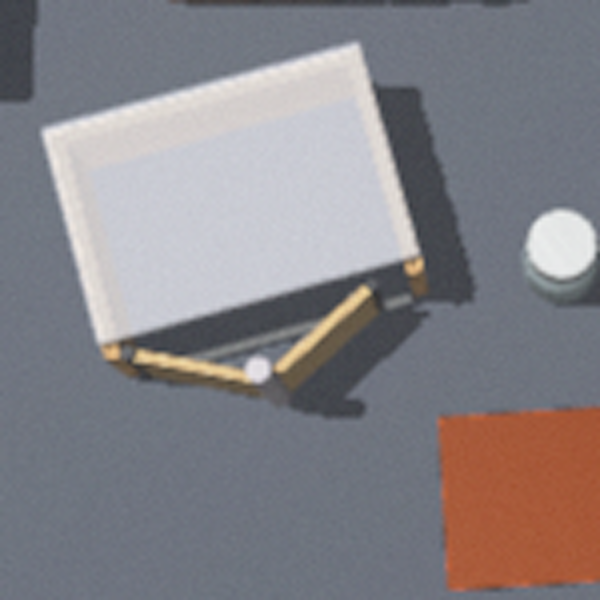

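View pics/z2.png

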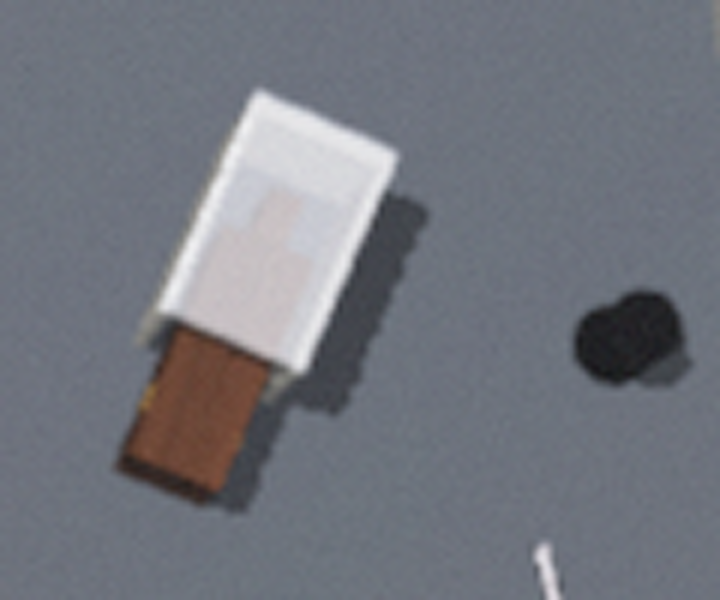

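View pics/z3.png

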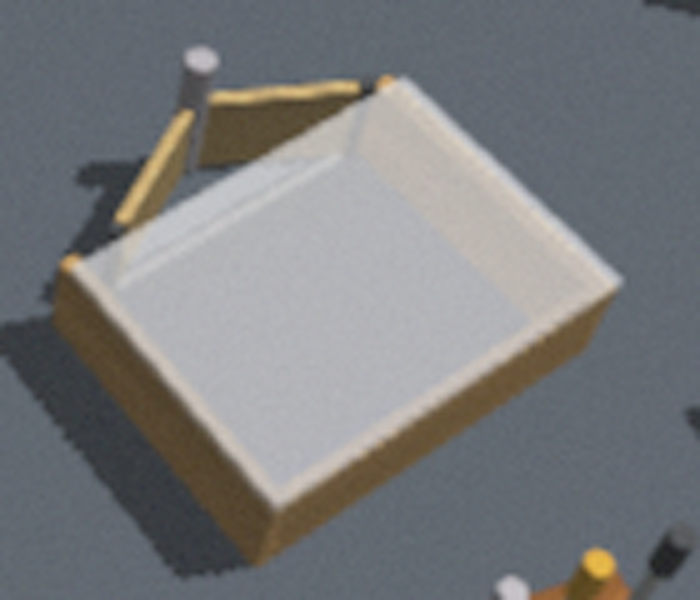

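View pics/z4.png

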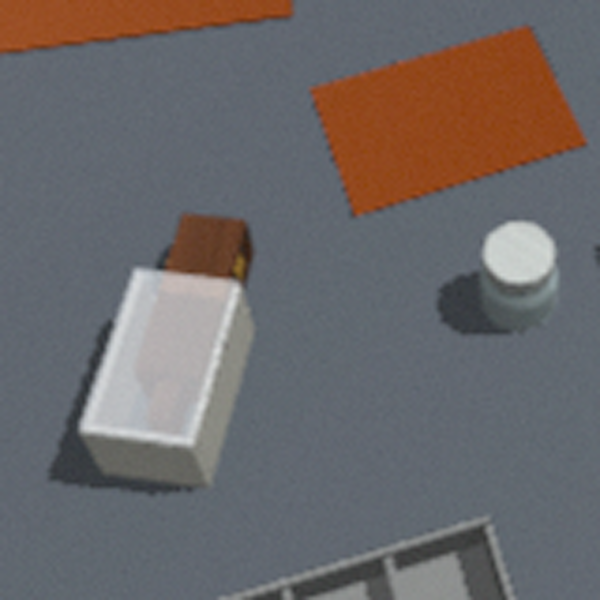

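```bash
cat > m.py <<'E'
from h import *
T=pickle.load(open("top0.pkl","rb"));S=pickle.load(open("scene0.pkl","rb"))
def z(c,X,Y,s,o,h): return onz(c,o[0]+(X+.5)/s-.5,o[1]+(Y+.5)/s-.5,h)
z1=lambda X,Y,h:z(T,X,Y,4,(190,70),h)
z2=lambda X,Y,h:z(T,X,Y,6,(370,90),h)
z3=lambda X,Y,h:z(S,X,Y,5,(350,190),h)
z4=lambda X,Y,h:z(S,X,Y,3.75,(190,190),h)
E
python3 - <<'E'
from m import *
np.set_printoptions(precision=4,suppress=True)
def p(n,a,b=None): print(n,a[:2],'' if b is None else b[:2])
p("cup BL",z1(43,130,.07),z3(620,283,.07));p("cup BR",z1(358,43,.07),z3(278,503,.07))
p("cup FR",z1(415,257,.07),z3(75,262,.07));p("cup FL",z1(103,345,.07),z3(403,80,.07))
p("fold",z1(258,370,.1),z3(201,58,.1))
p("hood F",z2(162,312,.068),z4(245,282,.068));p("hood F",z2(300,373,.068),z4(133,270,.068))
p("hood B",z2(258,92,.068),z4(190,440,.068));p("hood B",z2(398,155,.068),z4(83,430,.068))
p("case L",z2(127,460,.044),z4(245,220,.044));p("case R",z2(218,493,.044),z4(183,217,.044))
p("caseL side",z2(180,330,.044));p("case R side",z2(270,368,.044))
p("jar",z1(562,243,.065),z4(518,240,.065))
# mats by colour
for c,n in((T,"T"),(S,"S")):
    hsv=cv2.cvtColor(c["im"],cv2.COLOR_RGB2HSV);m=cv2.inRange(hsv,(5,190,100),(14,255,255))
    for q in cv2.findContours(m,0,2)[0]:
        if cv2.contourArea(q)>700:
            b=cv2.minAreaRect(q); pts=[onz(c,u,v,.003)[:2] for u,v in cv2.boxPoints(b)]
            ap=cv2.approxPolyDP(q,4,True)[:,0]
            P=np.array([onz(c,u,v,.003)[:2] for u,v in ap]);print(n,ap.tolist(),P.mean(0),[round(np.linalg.norm(P[i]-P[i-1]),4) for i in range(len(P))],P.tolist() if len(P)<5 else '')
# loupe,screwdriver
for u,v,h in((475,146,.04),(461,182,0),(472,231,.02),(195,238,.085),(166,208,.022)): p("o",onz(T,u,v,h))
E
```

```text
cup BL [0.7375 0.3217] [0.7394 0.3205]
cup BR [0.7992 0.0973] [0.7984 0.099 ]
cup FR [0.6407 0.0578] [0.6407 0.0572]
cup FL [0.5807 0.2767] [0.5834 0.2781]
fold [0.5548 0.163 ] [0.555  0.1629]
hood F [ 0.6145 -0.2342] [ 0.6185 -0.231 ]
hood F [ 0.5841 -0.2981] [ 0.5858 -0.3021]
hood B [ 0.7214 -0.2844] [ 0.7191 -0.2852]
hood B [ 0.6894 -0.3499] [ 0.692  -0.3484]
case L [ 0.5485 -0.2196] [ 0.5535 -0.2223]
case R [ 0.5317 -0.2627] [ 0.5372 -0.2645]
caseL side [ 0.6118 -0.2477] 
case R side [ 0.5924 -0.2904] 
jar [ 0.6508 -0.0466] [ 0.6419 -0.0449]
S [[330, 198], [274, 214], [285, 246], [344, 228]] [ 0.4799 -0.053 ] [np.float64(0.1218), np.float64(0.1809), np.float64(0.1218), np.float64(0.1796)] [[0.4152465318773111, 0.035480717461658234], [0.42275914554640626, -0.14525702091084894], [0.5444308623997567, -0.14077668015652034], [0.5370240481993753, 0.03869264777376202]]
S [[264, 159], [192, 169], [189, 203], [266, 193]] [ 0.2396 -0.2578] [np.float64(0.1562), np.float64(0.2428), np.float64(0.1503), np.float64(0.2399)] [[0.17841859461703102, -0.12542822212541216], [0.14947663854856352, -0.36652153879782423], [0.2981408730747914, -0.3883048442665584], [0.3325098481047163, -0.15091479863070745]]
o [ 0.6053 -0.4685] 
o [ 0.506  -0.4368] 
o [ 0.3594 -0.4524] 
o [0.3526 0.3238] 
o [0.4407 0.4299]
```

```bash
cat > g.py <<'E'
from h import *
import sys
np.set_printoptions(precision=4,suppress=True)
# g.py x y z phi(deg, tool x heading, tool down): shift left, in tool units, if turn is done first
def pose():
    s=sensors.sense();return np.array(s["eef_pos"]),R.from_rotvec(s["orientation"]),s
def down(phi): return R.from_euler('z',phi,degrees=True)*R.from_euler('x',180,degrees=True)
p,q,s=pose()
M=q.as_matrix();print("t",round(s["time"],2),"tcp",p,"phi",round(np.degrees(np.arctan2(M[1,0],M[0,0])),2),"tilt",M[:,2].round(3),"F",s["ft_force"].round(1),"w",round(s["grip_width"],4))
if len(sys.argv)>4:
    x,y,z,f=map(float,sys.argv[1:5]);g=down(f);d=np.array([x,y,z])-p
    print("turn units (tool)",((q.inv()*g).as_rotvec(degrees=True)/5).round(2))
    print("shift now-frame",(q.inv().apply(d)/.02).round(2)," shift after-turn frame",(g.inv().apply(d)/.02).round(2))
E
python3 g.py .555 .163 .15 78.5
python3 -m jog '0 0 0 0 0 -1 1; 0 0 0 0 0 -1 1;0 0 0 0 0 -1 1;0 0 0 0 0 -1 1;0 0 0 0 0 -1 1;0 0 0 0 0 -1 1;0 0 0 0 0 -1 1;0 0 0 0 0 -1 1;0 0 0 0 0 -1 1;0 0 0 0 0 -1 1' ; python3 g.py .555 .163 .15 78.5
```

```text
t 0.15 tcp [ 0.2058 -0.5897  0.2307] phi 19.24 tilt [-0.     0.001 -1.   ] F [0.5 0.  0.4] w 0.0856
turn units (tool) [ -0.01  -0.01 -11.85]
shift now-frame [ 28.89 -29.77   4.07]  shift after-turn frame [40.36  9.6   4.03]
time: 1.4
eef_pos: [0.2059, -0.5899, 0.231]
orientation: [-2.582, -1.788, -0.0]
ft_force: [0.5, 1.2, -0.1]
grip_width: 0.0854
t 1.4 tcp [ 0.2059 -0.5899  0.231 ] phi 69.4 tilt [-0.     0.001 -1.   ] F [ 0.5  1.2 -0.1] w 0.0854
turn units (tool) [-0.   -0.01 -1.82]
shift now-frame [41.38  3.1   4.07]  shift after-turn frame [40.37  9.6   4.05]
```

```bash
python3 -m jog '0 0 0 0 0 -0.9 1; 0 0 0 0 0 -0.9 1;1 .24 0 0 0 0 .6;1 .24 0 0 0 0 .6;1 .24 0 0 0 0 .6;1 .24 0 0 0 0 .6;1 .24 0 0 0 0 .4;1 .24 0 0 0 0 .4;1 .24 0 0 0 0 .4;1 .24 0 0 0 0 .4' 40
python3 -m jog '1 .24 0 0 0 0 .4;1 .24 0 0 0 0 .4;1 .24 0 0 0 0 .4;1 .24 0 0 0 0 .4;1 .24 0 0 0 0 .4;1 .24 0 0 0 0 .4;1 .24 0 0 0 0 .4;1 .24 0 0 0 0 .4;1 .24 0 0 0 0 .4;1 .24 0 0 0 0 .4'; python3 g.py .555 .163 .15 78.5
```

```text
time: 2.65
eef_pos: [0.2768, -0.44, 0.2314]
orientation: [2.437, 1.982, 0.0]
ft_force: [-0.3, 0.2, 0.7]
grip_width: 0.0344
time: 3.9
eef_pos: [0.3643, -0.254, 0.2314]
orientation: [2.437, 1.982, 0.0]
ft_force: [-0.2, 0.1, -0.0]
grip_width: 0.034
t 3.9 tcp [ 0.3643 -0.254   0.2314] phi 78.24 tilt [ 0. -0. -1.] F [-0.2  0.1 -0. ] w 0.034
turn units (tool) [ 0.    0.   -0.05]
shift now-frame [22.36  5.08  4.07]  shift after-turn frame [22.33  5.19  4.07]
```

```bash
python3 -m jog '1 .24 0 0 0 0 .4;1 .24 0 0 0 0 .4;1 .24 0 0 0 0 .4;1 .24 0 0 0 0 .4;1 .24 0 0 0 0 .4;1 .24 0 0 0 0 .4;1 .24 0 0 0 0 .4;1 .24 0 0 0 0 .4;1 .24 0 0 0 0 .4;1 .24 0 0 0 0 .4'; 
python3 -m jog '1 .24 0.2 0 0 0 .4;1 .24 0.2 0 0 0 .4;1 .24 0.2 0 0 0 .4;1 .24 .2 0 0 0 .4;1 .24 .2 0 0 0 .4;1 .24 .2 0 0 0 .4'; python3 g.py .555 .163 .15 78.5
python3 - <<'E'
from h import *
c=cam("wrist");save(c,"w1");pickle.dump(c,open("w1.pkl","wb"))
print(proj(c,[.555,.163,.1]),proj(c,[.555,.163,.064]))
E
```

```text
time: 5.15
eef_pos: [0.4518, -0.0679, 0.2314]
orientation: [2.437, 1.982, 0.0]
ft_force: [-0.2, -0.7, -0.3]
grip_width: 0.0345
time: 5.9
eef_pos: [0.5044, 0.0437, 0.2072]
orientation: [-2.437, -1.982, 0.0]
ft_force: [0.2, 0.6, -0.0]
grip_width: 0.034
t 5.9 tcp [0.5044 0.0437 0.2072] phi 78.24 tilt [-0. -0. -1.] F [ 0.2  0.6 -0. ] w 0.034
turn units (tool) [-0.    0.   -0.05]
shift now-frame [6.36 1.26 2.86]  shift after-turn frame [6.35 1.29 2.86]
(np.float64(356.59882232656116), np.float64(33.85238705649141)) (np.float64(352.181793831516), np.float64(43.04083830652371))
```

View pics/w1.png

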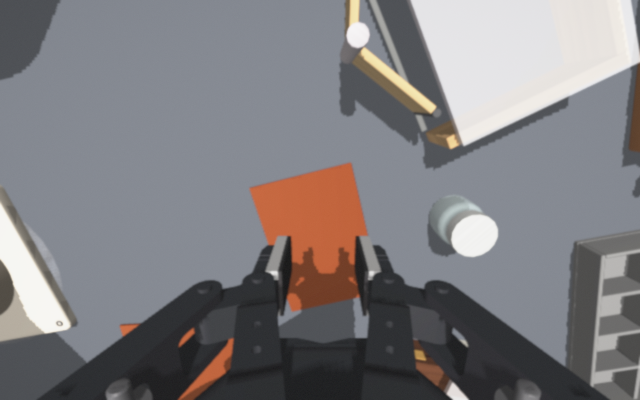

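Wrist view: barrel top at (357,35), against (357,34) predicted, so the measured point holds. I'll go over it, then down.

```bash
python3 -m jog '.91 .18 .6 0 0 0 .4;.91 .18 .6 0 0 0 .4;.91 .18 .6 0 0 0 .4;.91 .18 .6 0 0 0 .4;.91 .18 .6 0 0 0 .4;.91 .18 .6 0 0 0 .4;.9 .18 .6 0 0 0 .4;0 0 0 0 0 0 .4'; python3 g.py .555 .163 .071 78.5
python3 - <<'E'
from h import *
c=cam("wrist");save(c,"w2");c=cam("top");save(c,"t2")
E
```

```text
time: 6.95
eef_pos: [0.5549, 0.1629, 0.1221]
orientation: [-2.435, -1.984, 0.002]
ft_force: [-0.7, 0.6, 0.1]
grip_width: 0.034
t 6.95 tcp [0.5549 0.1629 0.1221] phi 78.32 tilt [-0.001 -0.    -1.   ] F [-0.7  0.6  0.1] w 0.034
turn units (tool) [-0.01  0.01 -0.04]
shift now-frame [0.01 0.01 2.56]  shift after-turn frame [0.   0.   2.56]
```

View pics/w2.png

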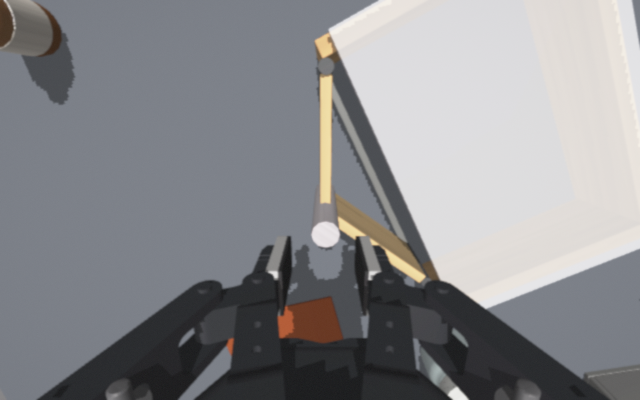

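```bash
python3 -m jog '0 0 .65 0 0 0 .4;0 0 .65 0 0 0 .4;0 0 .65 0 0 0 .4;0 0 .6 0 0 0 .4;0 -.35 0 0 0 0 .4;0.02 -.44 0 0 0 1 .4;0.02 -.44 0 0 0 1 .4;0.02 -.44 0 0 0 1 .4'; python3 g.py; python3 -c "
from h import *
c=cam('wrist');save(c,'w3');c=cam('top');save(c,'t3')"
```

```text
time: 8.05
eef_pos: [0.5234, 0.1723, 0.0728]
orientation: [2.677, 1.643, 0.003]
ft_force: [3.4, 0.1, 0.6]
grip_width: 0.0344
t 8.05 tcp [0.5234 0.1723 0.0728] phi 63.08 tilt [ 0.002  0.    -1.   ] F [3.4 0.1 0.6] w 0.0344
```

View pics/w3.png

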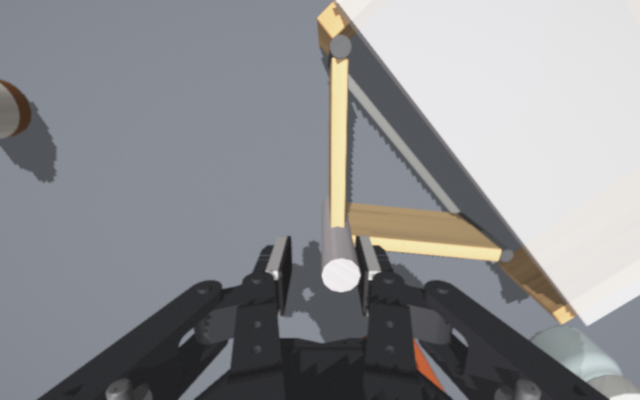

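The barrel is at (340,275) against the right finger, and the force of 3.4 N fits the hinge. I'll carry on round the arc.

```bash
python3 -m jog '0.02 -.44 0 0 0 1 .4;0.02 -.44 0 0 0 1 .4;0.02 -.44 0 0 0 1 .4;0.02 -.44 0 0 0 1 .4;0.02 -.44 0 0 0 1 .4;0.02 -.44 0 0 0 1 .4;0.02 -.44 0 0 0 1 .4;0.01 -.35 0 0 0 .8 .4'; python3 g.py; python3 -c "
from h import *
c=cam('wrist');save(c,'w4');c=cam('top');save(c,'t4')"
```

```text
time: 9.15
eef_pos: [0.4771, 0.2209, 0.0727]
orientation: [3.072, 0.659, 0.002]
ft_force: [1.4, -0.4, 0.2]
grip_width: 0.0344
t 9.15 tcp [0.4771 0.2209 0.0727] phi 24.23 tilt [ 0.001  0.    -1.   ] F [ 1.4 -0.4  0.2] w 0.0344
```

View pics/w4.png

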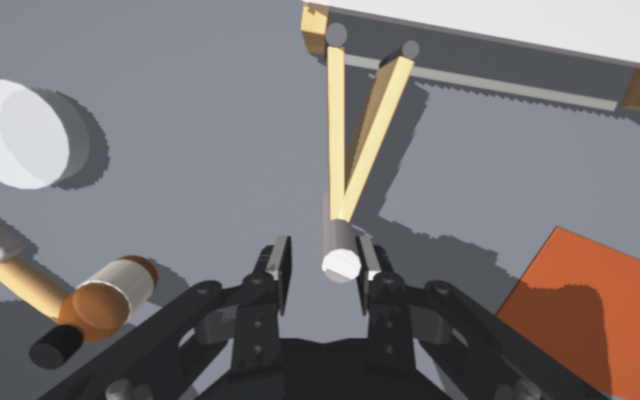

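```bash
python3 -m jog '0.01 -.25 0 0 0 .4 .4;0 -.15 0 0 0 0 .4;0 0 0 0 0 0 .4'; python3 g.py;  python3 -m jog '0 -.15 0 0 0 0 .4;0 -.15 0 0 0 0 .4;0 0 0 0 0 0 .4'; python3 g.py; python3 -c "
from h import *
c=cam('wrist');save(c,'w5')"
```

```text
time: 9.62
eef_pos: [0.4742, 0.2267, 0.0725]
orientation: [3.08, 0.611, 0.0]
ft_force: [4.1, -10.3, 1.1]
grip_width: 0.0343
t 9.62 tcp [0.4742 0.2267 0.0725] phi 22.45 tilt [ 0.001 -0.002 -1.   ] F [  4.1 -10.3   1.1] w 0.0343
time: 10.0
eef_pos: [0.4737, 0.2277, 0.0724]
orientation: [3.073, 0.612, 0.001]
ft_force: [16.7, -40.3, 2.4]
grip_width: 0.0341
t 10.0 tcp [0.4737 0.2277 0.0724] phi 22.53 tilt [ 0.002 -0.008 -1.   ] F [ 16.7 -40.3   2.4] w 0.0341
```

View pics/w5.png

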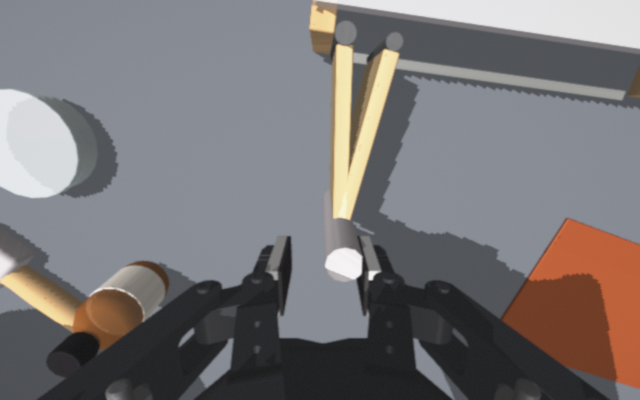

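The door is hard against its stop: the force rose from 10 N to 43 N with no travel. I'll back off and lift.

```bash
python3 -m jog '0 .35 0 0 0 0 .4;0 .3 0 0 0 0 .4;0 0 -.8 0 0 0 .4;0 0 -1 0 0 0 .4;0 0 -1 0 0 0 .6;0 0 -1 0 0 0 1;0 0 -1 0 0 0 1'; python3 g.py .53 -.2 .17 19 
python3 - <<'E'
from m import *
# case heading estimates
a=lambda p,q:np.degrees(np.arctan2(*(q-p)[1::-1]))
fm=(z2(162,312,.068)+z4(245,282,.068)+z2(300,373,.068)+z4(133,270,.068))/4
bm=(z2(258,92,.068)+z4(190,440,.068)+z2(398,155,.068)+z4(83,430,.068))/4
print("hood",fm,a(fm,bm))
print("case sides",a(z2(127,460,.044),z2(180,330,.044)),a(z2(218,493,.044),z2(270,368,.044)), "end",a(z2(218,493,.044),z2(127,460,.044))-90,a(z4(183,217,.044),z4(245,220,.044))-90)
E
```

```text
time: 10.92
eef_pos: [0.4761, 0.2223, 0.1701]
orientation: [-3.082, -0.608, -0.001]
ft_force: [0.9, -0.1, 0.1]
grip_width: 0.0841
t 10.93 tcp [0.4761 0.2223 0.1701] phi 22.34 tilt [ 0.001  0.001 -1.   ] F [ 0.9 -0.1  0.1] w 0.0841
turn units (tool) [-0.   -0.01  0.67]
shift now-frame [-5.53 20.56 -0.  ]  shift after-turn frame [-4.33 20.84  0.01]
hood [ 0.60074262 -0.26635336  0.068     ] -25.79815214202545
case sides -23.901265710168463 -24.563523404683412 end -21.252258880018573 -21.11653289278115
```

```bash
python3 -m jog '0 1 0 0 0 0 1;0 1 0 0 0 0 1;0 1 0 0 0 0 1;0 1 0 0 0 0 1;0 1 0 0 0 0 1;0 1 0 0 0 0 1;0 1 0 0 0 0 1;0 1 0 0 0 0 1;0 1 0 0 0 0 1;0 1 0 0 0 0 1'
python3 -m jog '0 0 0 0 0 -1 1; 0 0 0 0 0 -1 1;0 0 0 0 0 -1 1;0 0 0 0 0 -1 1;0 0 0 0 0 -1 1;0 0 0 0 0 -1 1;0 0 0 0 0 -1 1;0 0 0 0 0 -1 1;0 0 0 0 0 -1 1;0 0 0 0 0 -1 1'
python3 -m jog '0 0 0 0 0 -1 1; 0 0 0 0 0 -1 1;0 0 0 0 0 -1 1;0 0 0 0 0 -1 1;0 0 0 0 0 -1 1;0 0 0 0 0 -1 1;0 0 0 0 0 -1 1;0 0 0 0 0 -1 1;0 0 0 0 0 -1 1;0 0 0 0 0 -1 1'
python3 g.py .5656 -.2525 .13 156; python3 -c "
from h import *
c=cam('top');save(c,'t6')"
```

```text
time: 12.18
eef_pos: [0.5525, 0.0352, 0.1682]
orientation: [-3.083, -0.606, 0.0]
ft_force: [0.3, 0.2, 0.4]
grip_width: 0.0855
time: 13.42
eef_pos: [0.5523, 0.0358, 0.1683]
orientation: [-2.535, -1.855, 0.0]
ft_force: [-0.2, 0.1, -0.0]
grip_width: 0.0854
time: 14.68
eef_pos: [0.5522, 0.0358, 0.1682]
orientation: [-1.514, -2.753, 0.0]
ft_force: [-0.2, 0.3, -0.4]
grip_width: 0.0849
t 14.68 tcp [0.5522 0.0358 0.1682] phi 122.4 tilt [-0.  0. -1.] F [-0.2  0.3 -0.4] w 0.0849
turn units (tool) [-0.   -0.   -6.72]
shift now-frame [-12.53  -7.16   1.91]  shift after-turn frame [ -6.47 -12.9    1.91]
```

View pics/t6.png

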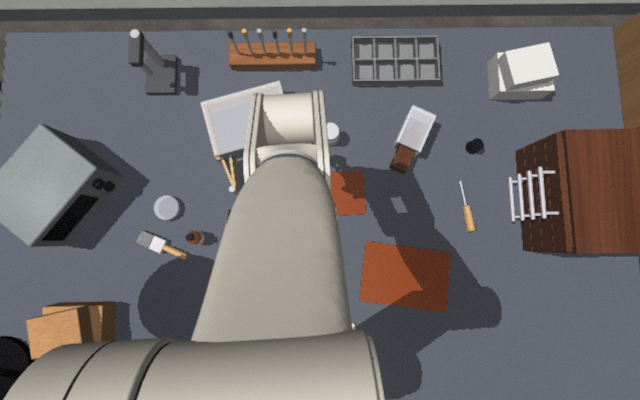

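```bash
python3 -m jog '0 0 0 0 0 -1 1; 0 0 0 0 0 -1 1;0 0 0 0 0 -1 1;0 0 0 0 0 -1 1;0 0 0 0 0 -1 1;0 0 0 0 0 -1 1;0 0 0 0 0 -.7 1;-.3 -1 0 0 0 0 1;-.3 -1 0 0 0 0 1;-.3 -1 0 0 0 0 1'
python3 -m jog '-.3 -1 0 0 0 0 1;-.3 -1 0 0 0 0 1;-.3 -1 0 0 0 0 1;-.3 -1 0 0 0 0 1;-.3 -1 0 0 0 0 1;-.3 -1 0 0 0 0 1;-.3 -1 0 0 0 0 1;-.3 -1 0 0 0 0 1;-.3 -1 0 0 0 0 1;0 -.9 0 0 0 0 1'
python3 g.py .5656 -.2525 .13 156; python3 -c "
from h import *
c=cam('wrist');save(c,'w7');pickle.dump(c,open('w7.pkl','wb'))"
```

```text
time: 15.98
eef_pos: [0.5435, -0.0275, 0.1683]
orientation: [-0.663, -3.071, 0.0]
ft_force: [-0.7, 0.4, -0.1]
grip_width: 0.085
time: 17.23
eef_pos: [0.5115, -0.2298, 0.1683]
orientation: [0.661, 3.071, -0.0]
ft_force: [0.2, 0.6, 0.9]
grip_width: 0.0855
t 17.23 tcp [ 0.5115 -0.2298  0.1683] phi 155.72 tilt [ 0. -0. -1.] F [0.2 0.6 0.9] w 0.0855
turn units (tool) [-0.    0.   -0.06]
shift now-frame [-2.93  0.08  1.92]  shift after-turn frame [-2.93  0.06  1.92]
```

View pics/w7.png

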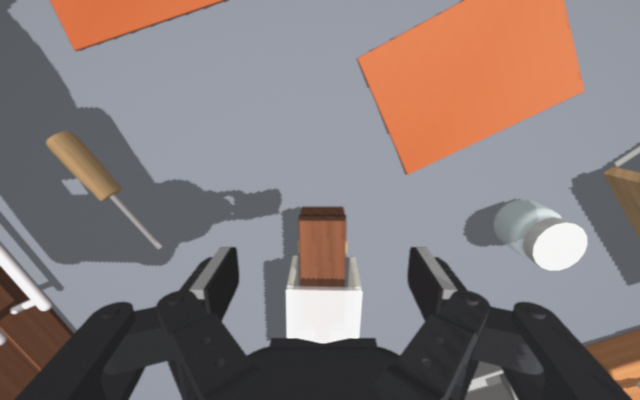

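The case's top face shows corners (302,216) and (346,215) at the plain end, with its sides running down to (300,286) and (347,286). It is square to the jaws.

```bash
python3 - <<'E'
from h import *
c=pickle.load(open("w7.pkl","rb"));im=c["im"][195:305,260:390]
cv2.imwrite("pics/z7.png",cv2.resize(im[:,:,::-1],(650,550),interpolation=cv2.INTER_CUBIC))
P=[onz(c,*u,.044)[:2] for u in((302,216),(346,215),(300,286),(347,286))]
for p in P:print(p.round(4))
a=P[2]-P[0];b=P[3]-P[1];e=P[1]-P[0]
print(np.degrees(np.arctan2(a[1],a[0])),np.degrees(np.arctan2(b[1],b[0])),np.linalg.norm(e),np.linalg.norm(P[3]-P[2]),np.linalg.norm(a))
print("end mid",(P[0]+P[1])/2)
E
```

```text
[ 0.5294 -0.2605]
[ 0.5463 -0.2207]
[ 0.6008 -0.297 ]
[ 0.6214 -0.2513]
-27.060189166751798 -22.207047098881727 0.04328767491659998 0.05009538770338607 0.08011208012914996
end mid [ 0.53785813 -0.24059533]
```

View pics/z7.png

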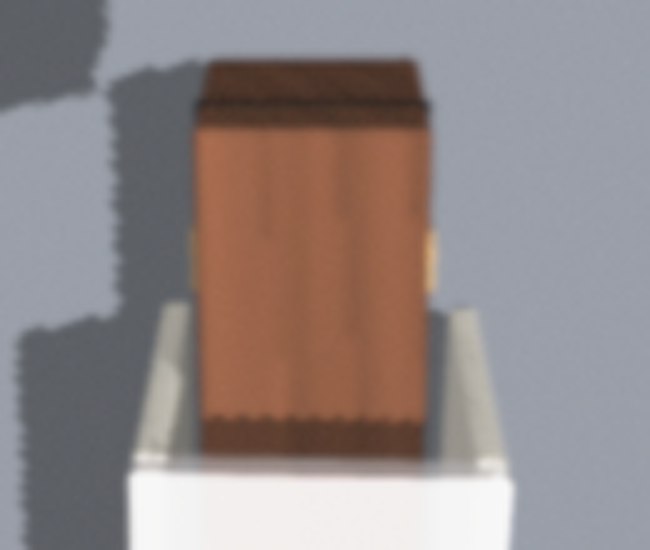

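Centreline u≈323 equals the jaw centre and the end is at v≈220, so the grasp is about 27 mm in from the plain end. I'll move in and go down.

```bash
python3 -m jog '-1 0 .9 0 0 0 1;-1 0 .9 0 0 0 1;-1 0 .9 0 0 0 1;0 0 1 0 0 0 1;0 0 1 0 0 0 1;0 0 1 0 0 0 1;0 0 .9 0 0 0 1;0 0 .7 0 0 0 1;0 0 .6 0 0 0 1;0 0 0 0 0 0 1'
python3 g.py .5666 -.2537 .008 155.7; python3 -c "
from h import *
c=cam('wrist');save(c,'w8')"
```

```text
time: 18.52
eef_pos: [0.5658, -0.2527, 0.0094]
orientation: [-0.66, -3.07, -0.001]
ft_force: [-0.0, -0.1, 0.5]
grip_width: 0.0852
t 18.52 tcp [ 0.5658 -0.2527  0.0094] phi 155.74 tilt [-0.001  0.001 -1.   ] F [-0.  -0.1  0.5] w 0.0852
turn units (tool) [ 0.   -0.02  0.01]
shift now-frame [-0.06 -0.03  0.07]  shift after-turn frame [-0.06 -0.03  0.07]
```

View pics/w8.png

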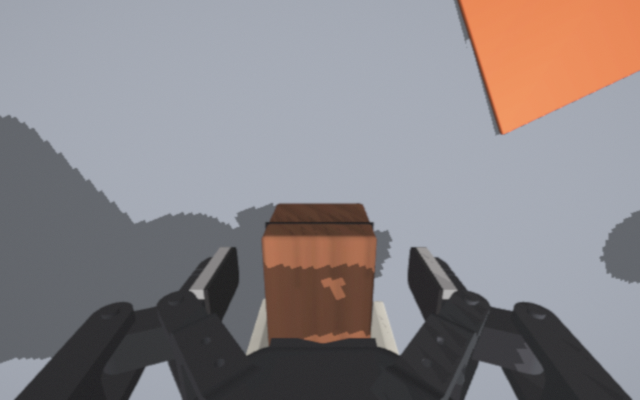

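```bash
python3 -m jog '0 0 0 0 0 0 .4;0 0 0 0 0 0 .4;0 0 0 0 0 0 .4;0 0 0 0 0 0 .4;0 0 0 0 0 0 .4' 70;python3 g.py
python3 -m jog '.3 0 0 0 0 0 .4;.6 0 0 0 0 0 .4;1 0 0 0 0 0 .4;1 0 0 0 0 0 .4;1 0 0 0 0 0 .4;1 0 0 0 0 0 .4;1 0 0 0 0 0 .4;.1 0 0 0 0 0 .4'
python3 g.py; python3 -c "
from h import *
c=cam('wrist');save(c,'w9');pickle.dump(c,open('w9.pkl','wb'))"
```

```text
time: 19.2
eef_pos: [0.567, -0.2533, 0.0113]
orientation: [0.66, 3.07, -0.001]
ft_force: [-1.6, -1.1, 6.3]
grip_width: 0.0469
t 19.2 tcp [ 0.567  -0.2533  0.0113] phi 155.74 tilt [ 0.001 -0.001 -1.   ] F [-1.6 -1.1  6.3] w 0.0469
time: 20.2
eef_pos: [0.4569, -0.2036, 0.0113]
orientation: [0.66, 3.069, -0.001]
ft_force: [4.3, -0.9, 6.3]
grip_width: 0.0475
t 20.2 tcp [ 0.4569 -0.2036  0.0113] phi 155.73 tilt [ 0.002 -0.001 -1.   ] F [ 4.3 -0.9  6.3] w 0.0475
```

View pics/w9.png

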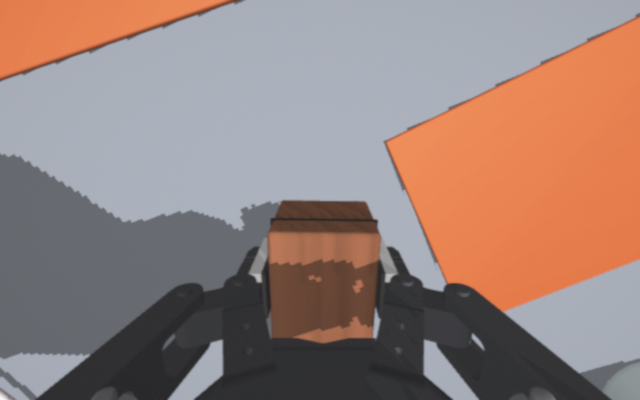

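```bash
python3 -m jog '0 0 -.6 0 0 0 .4;0 0 -.7 0 0 0 .4;0 0 -.7 0 0 1 .4;0 0 0 0 0 1 .4;0 0 0 0 0 1 .4;0 0 0 0 0 1 .4;0 0 0 0 0 1 .4;0 0 0 0 0 1 .4;0 0 0 0 0 1 .4;0 0 0 0 0 1 .4'
python3 -m jog '0 0 0 0 0 1 .4;0 0 0 0 0 1 .4;0 0 0 0 0 1 .4;0 0 0 0 0 1 .4;0 0 0 0 0 .7 .4;0 0 0 0 0 0 .4'
python3 g.py .478 -.003 .052 92.4; python3 - <<'E'
from h import *
c=cam('top');save(c,'t10');s=cam('scene');save(s,'s10')
T=pickle.load(open("top0.pkl","rb"))
P=np.array([onz(T,*u,.003)[:2] for u in((300,174),(364,170),(366,214),(303,217))]);print(P,P.mean(0))
cv2.imwrite("pics/z10.png",cv2.resize(s["im"][150:350,150:400,::-1],(750,600),interpolation=cv2.INTER_CUBIC))
E
```

```text
time: 21.5
eef_pos: [0.4563, -0.2034, 0.0507]
orientation: [-1.674, -2.657, 0.0]
ft_force: [-0.0, 0.1, -3.0]
grip_width: 0.0471
time: 22.25
eef_pos: [0.4565, -0.2034, 0.0507]
orientation: [-2.177, -2.265, 0.0]
ft_force: [-0.2, -0.4, -3.4]
grip_width: 0.047
t 22.25 tcp [ 0.4565 -0.2034  0.0507] phi 92.27 tilt [-0.  0. -1.] F [-0.2 -0.4 -3.4] w 0.047
turn units (tool) [-0.   -0.   -0.03]
shift now-frame [ 9.97  1.47 -0.06]  shift after-turn frame [ 9.97  1.49 -0.07]
[[ 0.53734894  0.04361874]
 [ 0.54640288 -0.14736738]
 [ 0.41487996 -0.14930596]
 [ 0.40920271  0.03616869]] [ 0.47695862 -0.05422148]
```

View pics/z10.png

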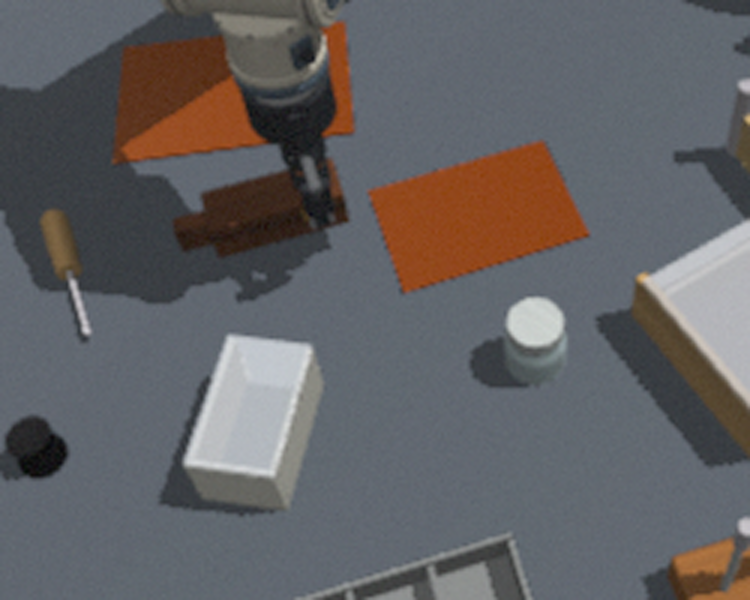

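The case is lifted, level and clear of everything. Now over the mat and down.

```bash
python3 -m jog '1 .15 0 0 0 0 .4;1 .15 0 0 0 0 .4;1 .15 0 0 0 0 .4;1 .15 0 0 0 0 .4;1 .15 0 0 0 0 .4;1 .15 0 0 0 0 .4;1 .15 0 0 0 0 .4;1 .15 0 0 0 0 .4;1 .15 0 0 0 0 .4;.9 .1 0 0 0 0 .4'
python3 -m jog '0 0 .5 0 0 0 .4;0 0 .5 0 0 0 .4;0 0 .4 0 0 0 .4;0 0 .25 0 0 0 .4;0 0 .12 0 0 0 .4;0 0 0 0 0 0 .4'
python3 g.py; python3 -c "
from h import *
c=cam('wrist');save(c,'w11')
c=cam('scene');save(c,'s11')"
```

```text
time: 23.6
eef_pos: [0.4782, -0.0039, 0.0505]
orientation: [2.176, 2.266, 0.0]
ft_force: [-0.3, -0.2, -2.8]
grip_width: 0.0472
time: 24.35
eef_pos: [0.4782, -0.0048, 0.0148]
orientation: [-2.178, -2.264, 0.0]
ft_force: [0.7, -1.1, -3.6]
grip_width: 0.047
t 24.35 tcp [ 0.4782 -0.0048  0.0148] phi 92.23 tilt [-0.  0. -1.] F [ 0.7 -1.1 -3.6] w 0.047
```

View pics/s11.png

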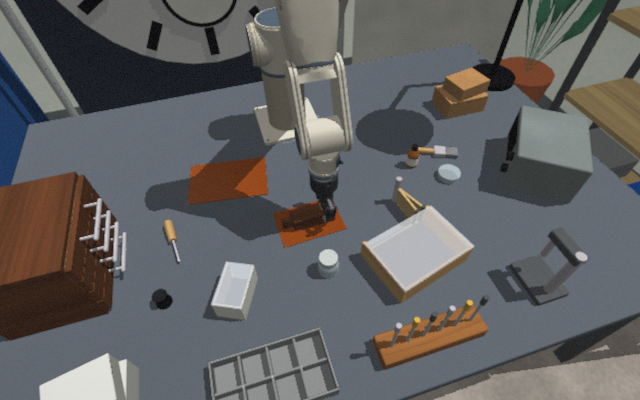

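```bash
python3 -m jog '0 0 .1 0 0 0 .4;0 0 0 0 0 0 .4'|grep -E "pos|force"; python3 -m jog '0 0 .06 0 0 0 .4;0 0 0 0 0 0 .4'|grep -E "pos|force"
```

```text
eef_pos: [0.4785, -0.0047, 0.0142]
ft_force: [-3.0, -0.5, 14.3]
eef_pos: [0.4786, -0.0047, 0.0142]
ft_force: [-7.6, -0.2, 33.4]
```

```bash
python3 -m jog '0 0 -.14 0 0 0 .4;0 0 0 0 0 0 .6;0 0 0 0 0 0 .9;0 0 0 0 0 0 1;0 0 0 0 0 0 1;0 0 -.7 0 0 0 1;0 0 -1 0 0 0 1;0 0 -1 0 0 0 1;0 0 -1 0 0 0 1;0 0 -1 0 0 0 1'; python3 g.py; python3 -c "
from h import *
c=cam('wrist');save(c,'w12');pickle.dump(c,open('w12.pkl','wb'))
c=cam('scene');save(c,'s12');cv2.imwrite('pics/z12.png',cv2.resize(c['im'][150:290,230:410,::-1],(720,560),interpolation=cv2.INTER_CUBIC));pickle.dump(c,open('s12.pkl','wb'))"
```

```text
time: 26.2
eef_pos: [0.4782, -0.0047, 0.1101]
orientation: [2.177, 2.264, 0.001]
ft_force: [0.0, -0.3, -0.2]
grip_width: 0.0852
t 26.2 tcp [ 0.4782 -0.0047  0.1101] phi 92.24 tilt [ 0.001 -0.    -1.   ] F [ 0.  -0.3 -0.2] w 0.0852
```

View pics/w12.png

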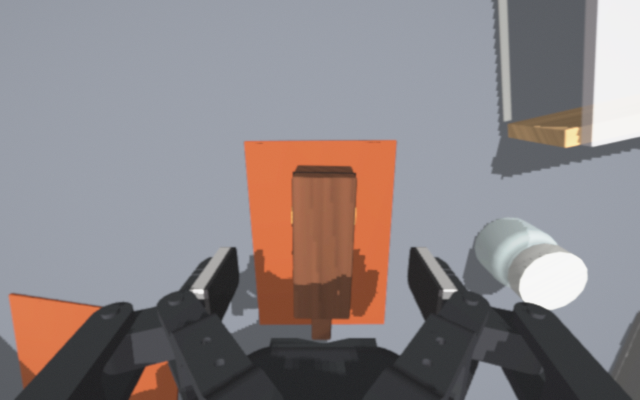

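View pics/z12.png

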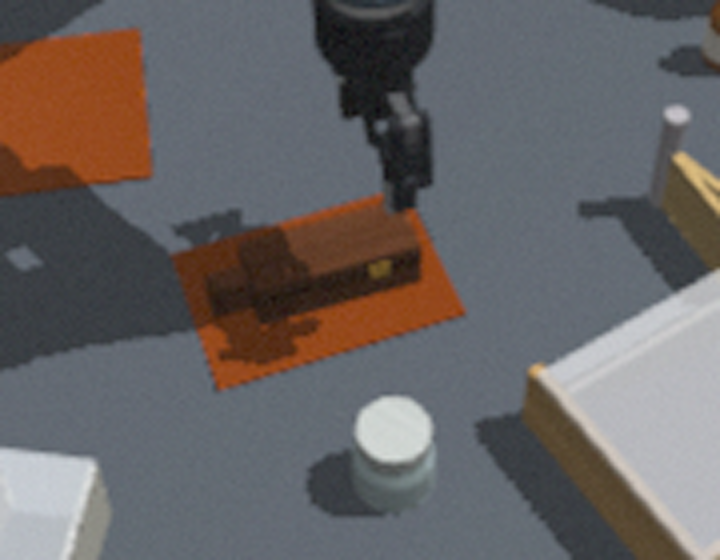

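The case lies wholly on the mat, centred under the jaws (u≈323.5 at both ends). I'll back up along it to the pull, aiming 7 mm behind the pull's centre.

```bash
python3 -m jog '-1 0 0 0 0 0 1;-1 0 0 0 0 0 1;-1 0 0 0 0 0 1;-1 0 0 0 0 0 1;-1 0 0 0 0 0 1;-1 0 0 0 0 0 .8;0 0 0 0 0 0 .8'
python3 g.py .4832 -.1246 .01 92.24; python3 -c "
from h import *
c=cam('wrist');save(c,'w13');pickle.dump(c,open('w13.pkl','wb'))"
```

```text
time: 27.18
eef_pos: [0.4827, -0.1254, 0.1082]
orientation: [-2.18, -2.262, 0.0]
ft_force: [0.9, -0.0, -0.0]
grip_width: 0.0683
t 27.18 tcp [ 0.4827 -0.1254  0.1082] phi 92.14 tilt [-0.  0. -1.] F [ 0.9 -0.  -0. ] w 0.0683
turn units (tool) [-0.   -0.   -0.02]
shift now-frame [0.04 0.03 4.91]  shift after-turn frame [0.04 0.03 4.91]
```

View pics/w13.png

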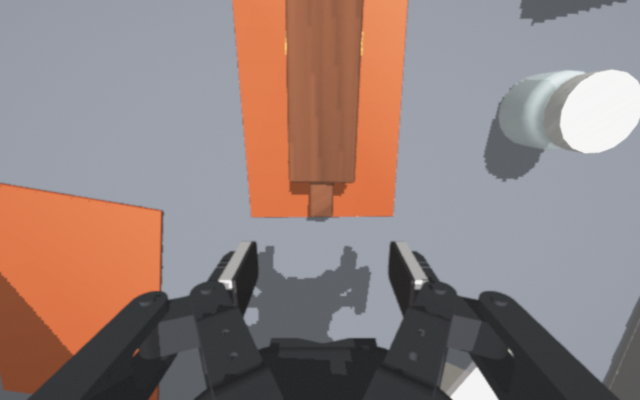

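```bash
python3 - <<'E'
from h import *
c=pickle.load(open("w13.pkl","rb"))
cv2.imwrite("pics/z13.png",cv2.resize(c["im"][150:240,260:390,::-1],(780,540),interpolation=cv2.INTER_CUBIC))
for u,v,h in((288,182,.047),(355,182,.047),(310,216,.039),(332,216,.039)): print(onz(c,u,v,h).round(4))
E
```

```text
[ 0.456  -0.1044  0.047 ]
[ 0.5046 -0.1026  0.047 ]
[ 0.4723 -0.1335  0.039 ]
[ 0.4895 -0.1328  0.039 ]
```

View pics/z13.png

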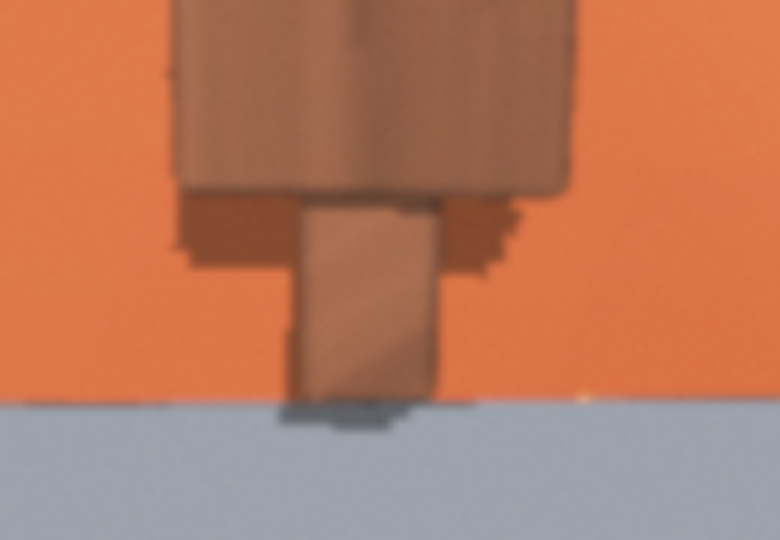

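Box rear edge at v≈182 (y −0.1035) and pull tail at v≈216 (y −0.133), widths 48.6 and 17.2 mm as they should be. Descend and grip.

```bash
python3 -m jog '0 -.07 .9 0 0 0 .7;0 0 .9 0 0 0 .7;0 0 .9 0 0 0 .7;0 0 .9 0 0 0 .7;0 0 .8 0 0 0 .6;0 0 .5 0 0 0 .5;0 0 0 0 0 0 .1;0 0 0 0 0 0 .1;0 0 0 0 0 0 .1;0 0 0 0 0 0 .1' 100
python3 -m jog '0 0 0 0 0 0 .1;0 0 -.4 0 0 0 .1;0 0 -.5 0 0 0 .1;0 0 -.6 0 0 0 .1;0 0 0 0 0 0 .1'
python3 g.py .4832 -.1246 .01 92.24; python3 -c "
from h import *
c=cam('wrist');save(c,'w14')
c=cam('scene');save(c,'s14');cv2.imwrite('pics/z14.png',cv2.resize(c['im'][150:290,230:410,::-1],(720,560),interpolation=cv2.INTER_CUBIC))"
```

```text
time: 28.48
eef_pos: [0.4816, -0.1247, 0.0108]
orientation: [2.177, 2.264, 0.0]
ft_force: [0.2, -0.7, -1.9]
grip_width: 0.0161
time: 29.1
eef_pos: [0.4824, -0.1249, 0.0418]
orientation: [2.176, 2.263, 0.002]
ft_force: [-0.4, 0.4, -3.6]
grip_width: 0.0162
t 29.1 tcp [ 0.4824 -0.1249  0.0418] phi 92.24 tilt [ 0.002 -0.001 -1.   ] F [-0.4  0.4 -3.6] w 0.0162
turn units (tool) [ 0.03  0.01 -0.  ]
shift now-frame [0.01 0.04 1.59]  shift after-turn frame [0.01 0.04 1.59]
```

View pics/z14.png

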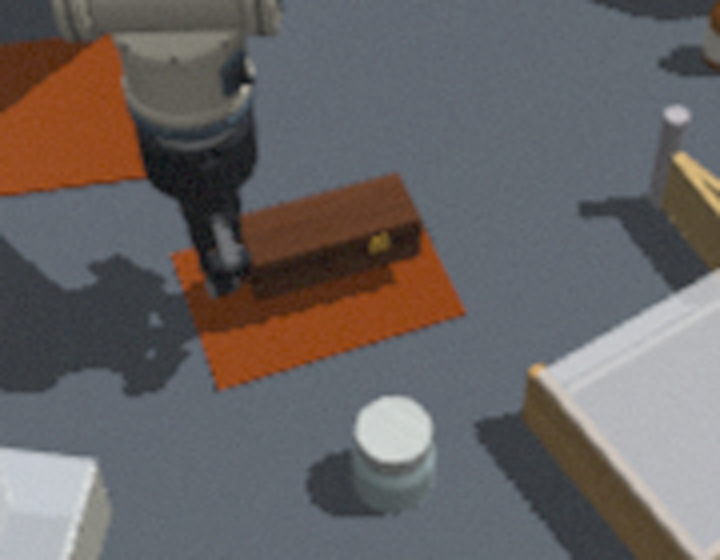

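View pics/w14.png

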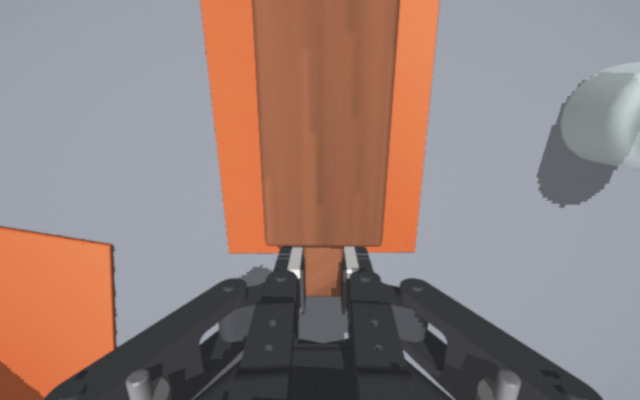

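```bash
python3 -m jog '.84 -.75 0 0 0 0 .1;.84 -.75 0 0 0 0 .1;.84 -.75 0 0 0 0 .1;.84 -.75 0 0 0 0 .1;0 0 0 0 0 1 .1;0 0 0 0 0 1 .1;0 0 0 0 0 1 .1;0 0 0 0 0 1 .1;0 0 0 0 0 1 .1;0 0 0 0 0 1 .1'
python3 -m jog '0 0 0 0 0 1 .1;0 0 0 0 0 1 .1;0 0 0 0 0 1 .1;0 0 0 0 0 1 .1;0 0 0 0 0 1 .1;0 0 0 0 0 1 .1;0 0 0 0 0 1 .1;0 0 0 0 0 1 .1;0 0 0 0 0 1 .1;0 0 0 0 0 .35 .1'
python3 g.py .436 .1003 .04 15.5; python3 -c "
from h import *
c=cam('top');save(c,'t15')
c=cam('wrist');save(c,'w15');pickle.dump(c,open('w15.pkl','wb'))"
```

```text
time: 30.45
eef_pos: [0.4186, -0.0598, 0.0402]
orientation: [-2.691, -1.62, 0.001]
ft_force: [0.2, 1.0, -3.2]
grip_width: 0.0164
time: 31.7
eef_pos: [0.4185, -0.0598, 0.0403]
orientation: [-3.113, -0.422, 0.001]
ft_force: [-0.4, 0.3, -3.3]
grip_width: 0.0163
t 31.7 tcp [ 0.4185 -0.0598  0.0403] phi 15.44 tilt [-0.001  0.    -1.   ] F [-0.4  0.3 -3.3] w 0.0163
turn units (tool) [-0.01  0.01 -0.01]
shift now-frame [ 2.97 -7.48  0.01]  shift after-turn frame [ 2.98 -7.48  0.01]
```

View pics/w15.png

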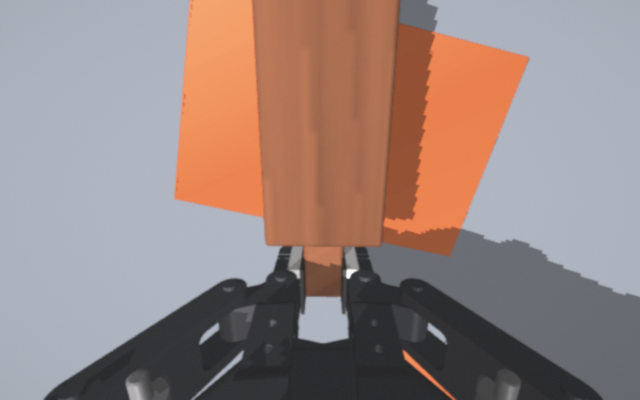

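```bash
python3 -m jog '.37 -.94 0 0 0 0 .1;.37 -.94 0 0 0 0 .1;.37 -.94 0 0 0 0 .1;.37 -.94 0 0 0 0 .1;.37 -.94 0 0 0 0 .1;.37 -.94 0 0 0 0 .1;.37 -.94 0 0 0 0 .1;.37 -.9 0 0 0 0 .1;0 0 0 0 0 0 .1'
python3 g.py .436 .1003 .0108 15.5; python3 -c "
from h import *
c=cam('wrist');save(c,'w16');pickle.dump(c,open('w16.pkl','wb'))
c=cam('scene');save(c,'s16');pickle.dump(c,open('s16.pkl','wb'));cv2.imwrite('pics/z16.png',cv2.resize(c['im'][170:320,330:500,::-1],(680,600),interpolation=cv2.INTER_CUBIC))"
```

```text
time: 32.92
eef_pos: [0.4361, 0.101, 0.0405]
orientation: [-3.112, -0.428, -0.0]
ft_force: [0.3, 0.1, -3.3]
grip_width: 0.0162
t 32.92 tcp [0.4361 0.101  0.0405] phi 15.66 tilt [ 0.  0. -1.] F [ 0.3  0.1 -3.3] w 0.0162
turn units (tool) [-0.   -0.    0.03]
shift now-frame [-0.02  0.03  1.48]  shift after-turn frame [-0.02  0.03  1.48]
```

View pics/w16.png

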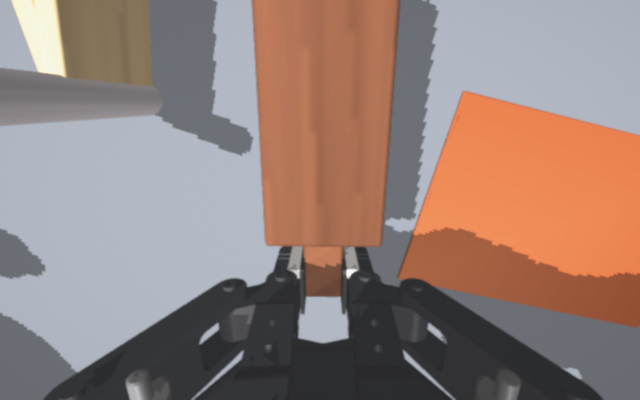

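View pics/z16.png

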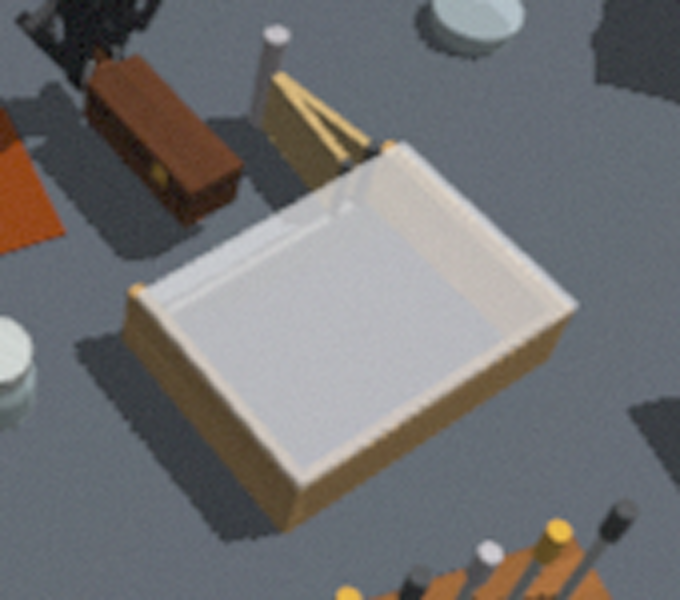

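```bash
python3 - <<'E'
from m import *
o=np.array([.602,.164]);a=np.radians(15.5);ex=np.array([np.cos(a),np.sin(a)]);ey=np.array([-ex[1],ex[0]])
f=lambda p:(round((p[:2]-o)@ex*1e3,1),round((p[:2]-o)@ey*1e3,1))
for h in(0,.004,.03,.062,.07):
    print(h,"top",f(z1(405,302,h)),f(z1(215,355,h)),"scene",f(z3(125,285,h)),f(z3(340,158,h)))
E
```

```text
0 top (np.float64(-1.5), np.float64(-96.8)) (np.float64(-0.5), np.float64(50.7)) scene (np.float64(2.5), np.float64(-67.0)) (np.float64(2.2), np.float64(93.9))
0.004 top (np.float64(-2.6), np.float64(-96.8)) (np.float64(-1.6), np.float64(50.1)) scene (np.float64(4.3), np.float64(-68.9)) (np.float64(4.0), np.float64(91.3))
0.03 top (np.float64(-9.6), np.float64(-96.9)) (np.float64(-8.6), np.float64(46.5)) scene (np.float64(16.2), np.float64(-81.2)) (np.float64(15.9), np.float64(74.4))
0.062 top (np.float64(-18.2), np.float64(-97.0)) (np.float64(-17.2), np.float64(42.1)) scene (np.float64(30.8), np.float64(-96.4)) (np.float64(30.5), np.float64(53.5))
0.07 top (np.float64(-20.4), np.float64(-97.0)) (np.float64(-19.4), np.float64(41.1)) scene (np.float64(34.5), np.float64(-100.2)) (np.float64(34.2), np.float64(48.3))
```

The pale strip is a track at bench level on the door line, where both views agree at x≈0. I'll carry the case about 8 mm above the bench over it, below the 62 mm roof.

```bash
python3 -m jog '0 0.03 .6 0 0 0 .1;0 0 .6 0 0 0 .1;.7 0 0 0 0 0 .1;.8 0 0 0 0 0 .1;.8 0 0 0 0 0 .1;0 0 0 0 0 0 .1'
python3 g.py ; python3 -c "
from h import *
c=cam('wrist');save(c,'w17')
c=cam('scene');save(c,'s17');pickle.dump(c,open('s17.pkl','wb'));cv2.imwrite('pics/z17.png',cv2.resize(c['im'][170:320,330:500,::-1],(680,600),interpolation=cv2.INTER_CUBIC))"
```

```text
time: 33.78
eef_pos: [0.483, 0.1125, 0.017]
orientation: [-3.113, -0.424, -0.005]
ft_force: [-0.4, 0.2, -3.0]
grip_width: 0.0165
t 33.77 tcp [0.483  0.1125 0.017 ] phi 15.5 tilt [ 0.003  0.001 -1.   ] F [-0.4  0.2 -3. ] w 0.0165
```

View pics/z17.png

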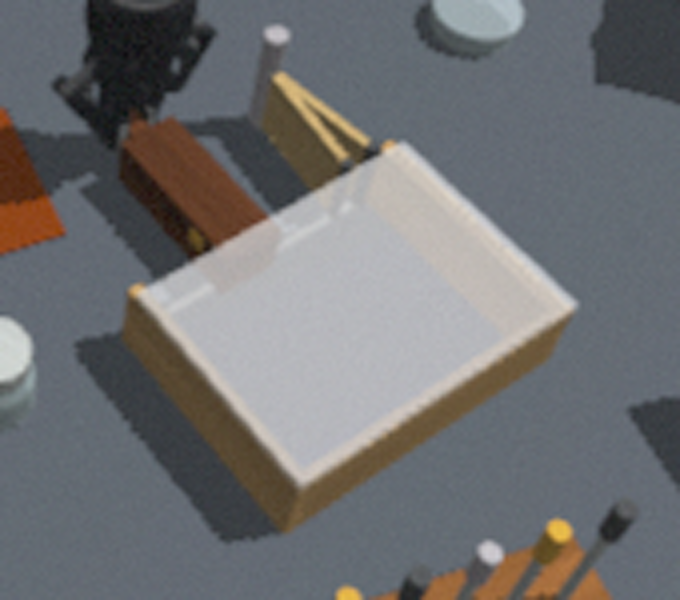

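View pics/w17.png

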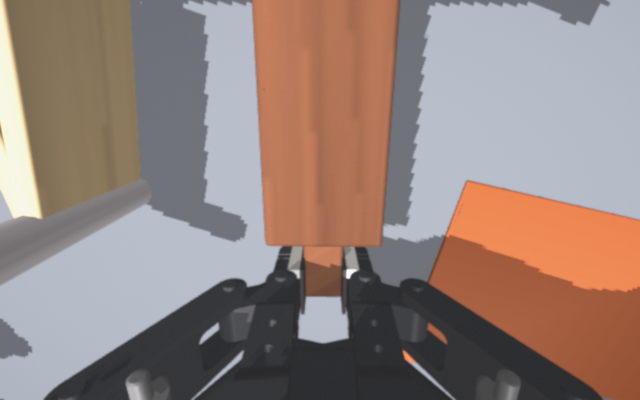

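The plain end is about 18 mm inside and under the roof, with no contact force. Carry on in.

```bash
python3 -m jog '.8 0 0 0 0 0 .1;.8 0 0 0 0 0 .1;.8 0 0 0 0 0 .1;.8 0 0 0 0 0 .1;.8 0 0 0 0 0 .1;0 0 0 0 0 0 .1'|grep -E "pos|force"
python3 -m jog '.6 0 0 0 0 0 .1;.6 0 0 0 0 0 .1;.4 0 0 0 0 0 .1;0 0 0 0 0 0 .1;0 0 0.2 0 0 0 .1;0 0 .15 0 0 0 .1;0 0 0 0 0 0 .1'
python3 g.py ; python3 -c "
from h import *
c=cam('wrist');save(c,'w18')
c=cam('scene');save(c,'s18');pickle.dump(c,open('s18.pkl','wb'));cv2.imwrite('pics/z18.png',cv2.resize(c['im'][170:320,330:500,::-1],(680,600),interpolation=cv2.INTER_CUBIC))"
```

```text
eef_pos: [0.5592, 0.1336, 0.0166]
ft_force: [0.4, -0.6, -2.6]
time: 35.5
eef_pos: [0.5878, 0.1416, 0.0091]
orientation: [3.113, 0.423, -0.002]
ft_force: [0.6, -0.5, -2.3]
grip_width: 0.0163
t 35.5 tcp [0.5878 0.1416 0.0091] phi 15.49 tilt [-0.001 -0.    -1.   ] F [ 0.6 -0.5 -2.3] w 0.0163
```

View pics/z18.png

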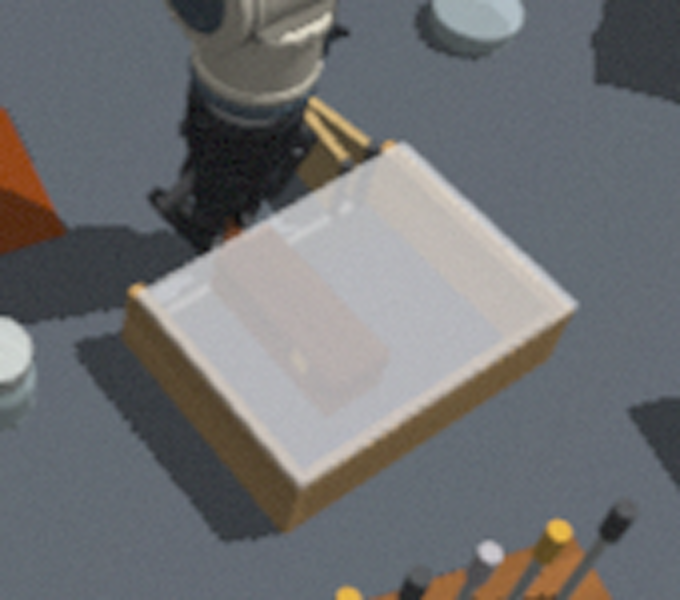

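View pics/w18.png

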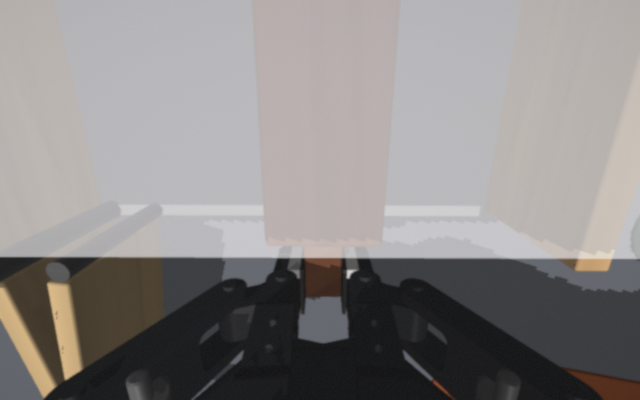

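```bash
python3 -m jog '.4 0 0 0 0 0 .1;.3 0 0 0 0 0 .1;0 0 0 0 0 0 .1'|grep -E "pos|force"
python3 -m jog '0 0 .06 0 0 0 .1;0 0 0 0 0 0 .1'|grep -E "pos|force"
python3 -m jog '0 0 .06 0 0 0 .1;0 0 0 0 0 0 .1'|grep -E "pos|force"
```

```text
eef_pos: [0.6029, 0.1457, 0.0097]
ft_force: [-0.5, -0.0, -3.0]
eef_pos: [0.6017, 0.1455, 0.0082]
ft_force: [0.5, -0.4, -2.9]
eef_pos: [0.6019, 0.1455, 0.0077]
ft_force: [-2.1, -0.3, 4.9]
```

On the bench now. Release, back off, close, and push the last ~21 mm on the pull's end.

```bash
python3 -m jog '0 0 -.06 0 0 0 .1;0 0 0 0 0 0 .3;0 0 0 0 0 0 .45;0 0 0 0 0 0 .45;-.8 0 0 0 0 0 .45;-1 0 0 0 0 0 .45;0 0 -.15 0 0 0 0;0 0 0 0 0 0 0;0 0 0 0 0 0 0' 40
python3 g.py ; python3 -c "
from h import *
c=cam('wrist');save(c,'w19');pickle.dump(c,open('w19.pkl','wb'))
c=cam('scene');save(c,'s19');cv2.imwrite('pics/z19.png',cv2.resize(c['im'][170:320,330:500,::-1],(680,600),interpolation=cv2.INTER_CUBIC))"
```

```text
time: 37.6
eef_pos: [0.5683, 0.1362, 0.0116]
orientation: [-3.113, -0.423, -0.002]
ft_force: [0.6, -0.1, 0.9]
grip_width: 0.0
t 37.6 tcp [0.5683 0.1362 0.0116] phi 15.49 tilt [ 0.001  0.    -1.   ] F [ 0.6 -0.1  0.9] w 0.0
```

View pics/z19.png

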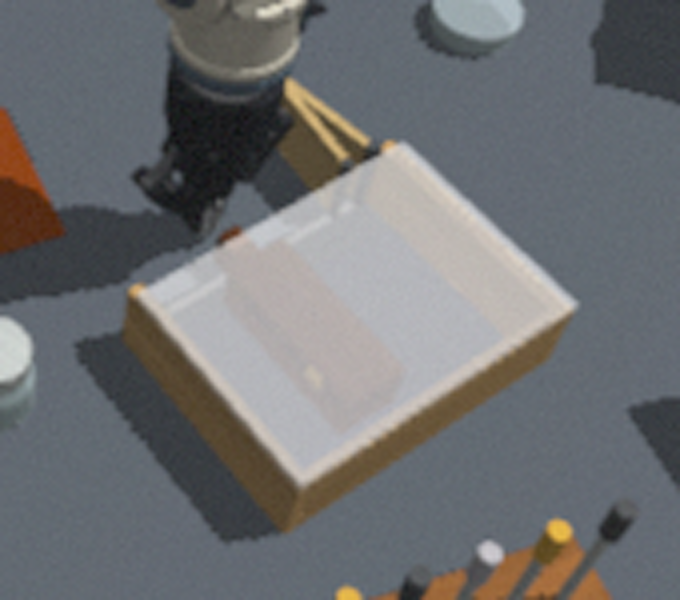

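View pics/w19.png

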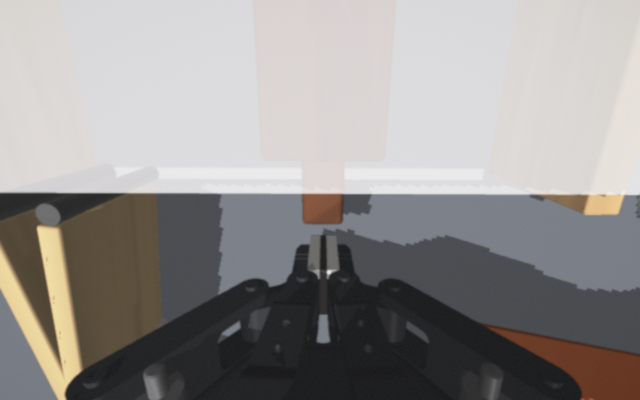

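```bash
python3 -m jog '.5 0 0 0 0 0 0;.4 0 0 0 0 0 0;.3 0 0 0 0 0 0;.2 0 0 0 0 0 0;0 0 0 0 0 0 0'|grep -E "pos|force"
python3 -m jog '.15 0 0 0 0 0 0;0 0 0 0 0 0 0'|grep -E "pos|force"
python3 g.py ; python3 -c "
from h import *
c=cam('wrist');save(c,'w20');pickle.dump(c,open('w20.pkl','wb'))
c=cam('scene');save(c,'s20');cv2.imwrite('pics/z20.png',cv2.resize(c['im'][170:320,330:500,::-1],(680,600),interpolation=cv2.INTER_CUBIC))"
```

```text
eef_pos: [0.5947, 0.1435, 0.0113]
ft_force: [0.2, -1.8, 0.8]
eef_pos: [0.5973, 0.1442, 0.0113]
ft_force: [-1.1, -0.7, -0.2]
t 38.58 tcp [0.5973 0.1442 0.0113] phi 15.49 tilt [ 0.  0. -1.] F [-1.1 -0.7 -0.2] w 0.0001
```

View pics/z20.png

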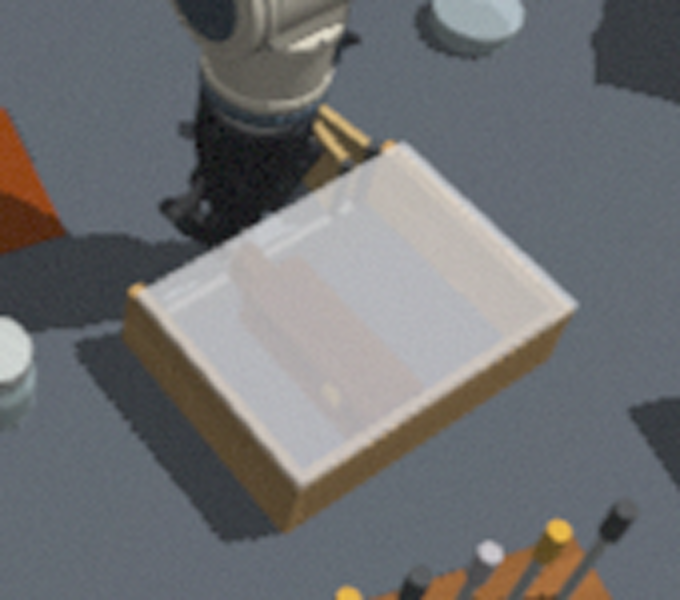

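View pics/w20.png

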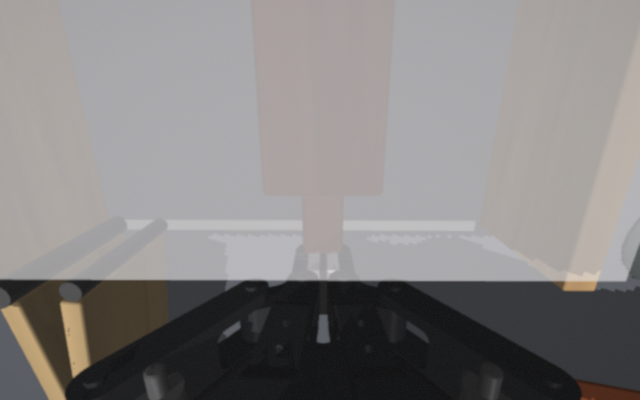

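```bash
python3 -m jog '.1 0 0 0 0 0 0;.1 0 0 0 0 0 0;0 0 0 0 0 0 0'|grep -E "pos|force"
python3 -m jog '.1 0 0 0 0 0 0;0 0 0 0 0 0 0'|grep -E "pos|force"
python3 -m jog '.1 0 0 0 0 0 0;0 0 0 0 0 0 0'|grep -E "pos|force"
```

```text
eef_pos: [0.6013, 0.1453, 0.0114]
ft_force: [0.0, 0.3, -0.6]
eef_pos: [0.6031, 0.1458, 0.0113]
ft_force: [-0.4, -0.6, -0.4]
eef_pos: [0.6038, 0.146, 0.0111]
ft_force: [-5.7, -0.9, 2.0]
```

Force rises at TCP x = −3 mm in the cupboard frame, just where rear wall contact is expected. I'll press a little more and look.

```bash
python3 -m jog '.06 0 0 0 0 0 0;0 0 0 0 0 0 0'|grep -E "pos|force"
 python3 -c "
from h import *
c=cam('wrist');save(c,'w21');pickle.dump(c,open('w21.pkl','wb'))
c=cam('scene');save(c,'s21');pickle.dump(c,open('s21.pkl','wb'));cv2.imwrite('pics/z21.png',cv2.resize(c['im'][210:310,370:490,::-1],(720,600),interpolation=cv2.INTER_CUBIC))"
```

```text
eef_pos: [0.6038, 0.146, 0.0108]
ft_force: [-7.0, -3.2, 3.1]
```

View pics/z21.png

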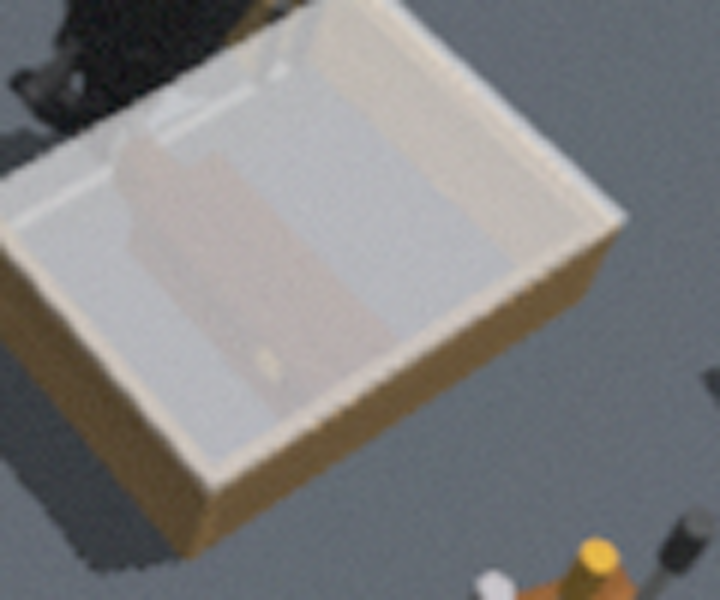

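View pics/w21.png

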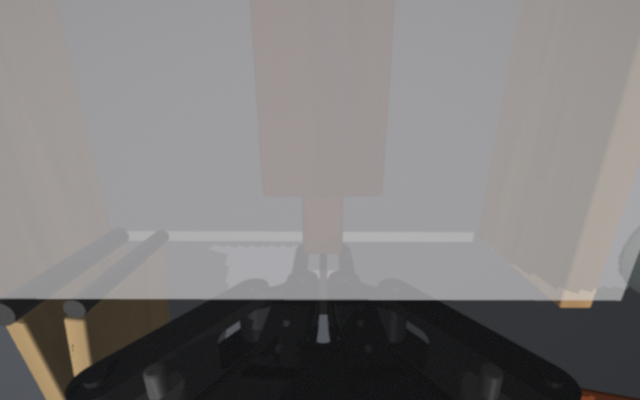

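```bash
python3 - <<'E'
from h import *
o=np.array([.602,.164]);a=np.radians(15.5);ex=np.array([np.cos(a),np.sin(a)]);ey=np.array([-ex[1],ex[0]])
f=lambda p:((p[:2]-o)@ex*1e3,(p[:2]-o)@ey*1e3)
c=pickle.load(open("w21.pkl","rb"));s=pickle.load(open("s21.pkl","rb"))
for u,v,h in((263,195,.044),(384,195,.044),(323,253,.036),(130,237,0),(470,237,0),(200,300,.07),(450,300,.07)): print("w",u,v,h,np.round(f(onz(c,u,v,h)),1))
zz=lambda X,Y,h:np.round(f(onz(s,370+(X+.5)/6-.5,210+(Y+.5)/6-.5,h)),1)
print("s roof BL,BR",zz(627,215,.07),zz(212,487,.07),"box rear/L corner",zz(212,155,.044),"R",zz(130,205,.044),"tail",zz(122,140,.036))
print(sensors.sense()["ft_force"])
E
```

```text
w 263 195 0.044 [38.5  6.2]
w 384 195 0.044 [ 38.5 -41.7]
w 323 253 0.036 [  8.3 -17.5]
w 130 237 0 [-1.3 94.6]
w 470 237 0 [  -1.4 -102.8]
w 200 300 0.07 [ 9.3 24.4]
w 450 300 0.07 [  9.3 -60.8]
s roof BL,BR [173.3 116.9] [ 172.6 -116.6] box rear/L corner [39.6  3.6] R [ 40.1 -44.9] tail [  6.8 -20.9]
[-6.89207936 -2.20041114  3.18802748]
```

The box rear edge measures x = 38.5 mm (38.0 when flush) and is square to the wall. One firmer press to seat it, then withdraw.

```bash
python3 -m jog '.12 0 0 0 0 0 0;0 0 0 0 0 0 0'|grep -E "pos|force";python3 -m jog '.12 0 0 0 0 0 0;0 0 0 0 0 0 0'|grep -E "pos|force"; python3 g.py
```

```text
eef_pos: [0.6038, 0.1461, 0.01]
ft_force: [-12.2, -4.0, 4.5]
eef_pos: [0.6039, 0.1461, 0.0098]
ft_force: [-18.5, -5.4, 8.7]
t 40.4 tcp [0.6039 0.1461 0.0098] phi 15.48 tilt [-0.014 -0.003 -1.   ] F [-18.5  -5.4   8.7] w 0.0001
```

```bash
python3 -m jog '-.3 0 0 0 0 0 0;-.6 0 0 0 0 0 0;-1 0 0 0 0 0 0;-1 0 0 0 0 0 0;-1 0 -.2 0 0 0 0;0 0 -1 0 0 0 0;0 0 -1 0 0 0 0;0 0 -1 0 0 0 0;0 0 -1 0 0 0 0;0 0 -1 0 0 0 0' |grep -E "pos|force"
python3 -m jog '0 1 -1 0 0 0 .3;0 1 -1 0 0 0 .3;0 1 -.5 0 0 0 .3;0 1 0 0 0 0 .3;0 1 0 0 0 0 .3;-.5 1 0 0 0 0 .3;-.5 1 0 0 0 0 .3;-.5 1 0 0 0 0 .3;-.5 1 0 0 0 0 .3;-.5 1 0 0 0 0 .3'|grep -E "pos|force"
python3 -m jog '0 1 0 0 0 0 .3;0 1 0 0 0 0 .3;0 1 0 0 0 0 .3;0 1 0 0 0 0 .3;0 1 0 0 0 0 .3;0 1 0 0 0 0 .3;0 1 0 0 0 0 .3;0 1 0 0 0 0 .3;0 0 0 0 0 0 .3'
python3 -c "
from h import *
c=cam('top');save(c,'t22');pickle.dump(c,open('t22.pkl','wb'));cv2.imwrite('pics/z22.png',cv2.resize(c['im'][70:220,190:340,::-1],(600,600),interpolation=cv2.INTER_CUBIC))
c=cam('scene');save(c,'s22')"
```

```text
eef_pos: [0.5373, 0.1275, 0.1179]
ft_force: [0.2, -0.2, -0.2]
eef_pos: [0.54, -0.0803, 0.1643]
ft_force: [0.7, -0.6, 0.6]
time: 44.02
eef_pos: [0.5838, -0.2347, 0.1653]
orientation: [3.113, 0.421, 0.001]
ft_force: [-0.6, -0.1, 0.0]
grip_width: 0.0255
```

View pics/z22.png

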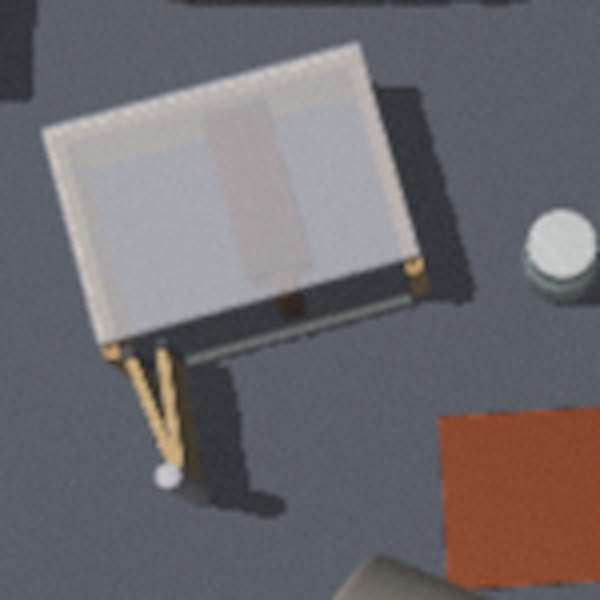

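View pics/t22.png

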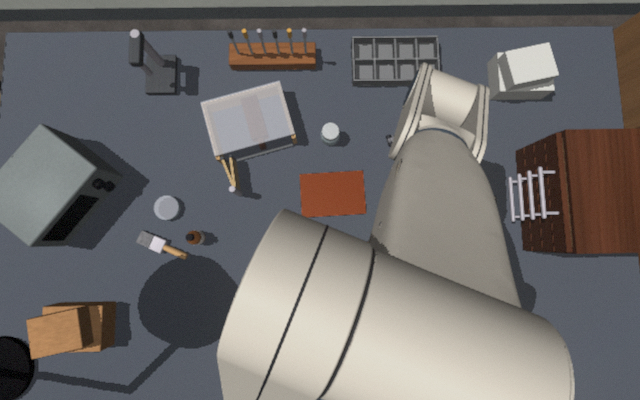

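View pics/s22.png

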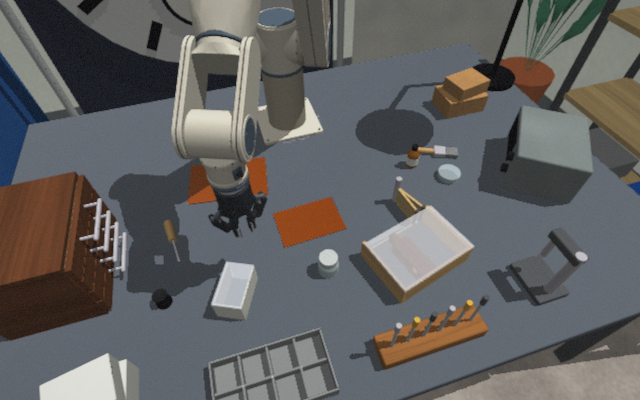

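The case lies against the rear wall with its pull at (290,303) in the zoomed top view. The door is folded, with the barrel at (168,476), and the jar, bottle, dish, brush, loupe and screwdriver are where they were. A last numeric check of the door, then I'll hand in.

```bash
python3 - <<'E'
from m import *
o=np.array([.602,.164]);a=np.radians(15.5);ex=np.array([np.cos(a),np.sin(a)]);ey=np.array([-ex[1],ex[0]])
f=lambda p:np.array([(p[:2]-o)@ex*1e3,(p[:2]-o)@ey*1e3])
p=f(z1(168,476,.1));print("fold",p,"a",np.arctan2(-p[0],100-p[1]))
print("jar",z1(562,243,.065),"tail",f(z1(291,318,.036)))
print(sensors.sense()["ft_force"]); r.close_job()
E
```

```text
fold [-98.77399204  88.91323101] a 1.4590203617169561
jar [ 0.65083643 -0.04655152  0.065     ] tail [  0.67441266 -14.27708305]
[ 0.15332938 -0.44628042  0.90816397]
the job is handed in; nothing more can be done
```

The job is handed in at about 44 s of the 72 s allowed, and as far as I could check it was done as asked.

I pushed the bifold door at the hinge barrel to its stop. I then drew the case out by its plain end, laid it on the small mat and let go. I picked it up again by the pull and carried it plain end first through the doorway a few millimetres above the bench, because there is a low track on the door line. With the box inside I set it down, released it, and pushed the pull's end until the case seated.

**Last checks:**
- **Door:** measured at 1.46 rad, against the 1.45 rad stop. The barrel is within about 1 mm of where it should be.
- **Case:** while I pressed on it, the wrist camera put the box's rear edge at 38.5 mm and the pull's tail at 8.3 mm (38 and 8 mm when flush). It was square to the wall, and pressing to about 19 N did not move it further.
- **Bystanders:** they look unmoved in the final pictures; I compared them by eye only. Apart from a brief 43 N at the fingertips against the door stop, forces at the readings I took stayed under 35 N.
- **Arm:** it ended clear of everything, touching nothing.

**Disagreements:**
- The last top-view reading of the pull's tail gave about 1 mm instead of 8 mm. I probably picked its bottom edge with the top edge's height.
- A rough scene-camera reading of the case differed from the wrist camera by 1 to 2 mm in depth.

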